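Put the tea tins away in the lift-up tea cupboard

TASK

The game is over, so put the tea away: raise the slanted door of the tea cupboard until its stay locks and the door stands up by itself, then push every tea tin on the table, standing upright, in single file between the green rails until all of them are inside the cupboard. With the tins in, press the red thumb pad to unlock the stay, let the door come down without slamming, and press it fully shut. Leave the dice, the dice cup, the tea mug and the ashtray where they are.

Things in the scene. Friction and masses are not known exactly. Their poses are not given: they have to be found in the camera images.
- cupboard: White slant-front tea cupboard standing fixed on the table, 318 x 230 x 176 mm high, no floor board. Origin on the table, on the lane's middle line, below the lower edge of the closed door. x points inwards (front to back), z up; stay and red pad are on the +y side. Side panels' inner faces: y = 48 and -162; clear roof over x = 138 to 318, underside z = 170. Tea packets that stay: y < -65.
- door (a joint): Clear lift-up door (190 mm from hinge to lower edge, 204 wide, 8 thick); angle in rad: 0 shut (sloping 45 degrees, lower edge at cupboard x = 0, z = 35), growing as it rises, stop 1.92. Past about 1.86 the catch snaps over; let go, it rests locked at 1.80, leaning forward. About 3 N at the handle. Freed, it sinks by itself in 4 s but stops near 0.2: press it shut with about 4 N; it stays shut.
- door_handle (a point): Middle of the black bar handle: round bar 12 mm thick, 64 mm long, parallel to the hinge, its axis 44 mm off the middle of the door's thickness (34 mm clear gap), 165 mm from the hinge line. The point turns with the door; its y axis runs along the bar. Shut it is 84 mm above the table, locked about 330 mm.
- door_hinge (a point): Point on the door's hinge line level with the middle of the handle, at cupboard x = 134 mm, y = -57 mm, z = 169 mm; the hinge line runs along the cupboard's y.
- release (a joint): Angle of the red stay catch (rad): 0 at rest, growing as its thumb pad is pressed down, spring return, stop at 0.35. It frees the locked door at about 0.2. Pressing needs about 3 N; keep it pressed until the door has sunk below about 1.5.
- release_pad (a point): Middle of the upper face of the red thumb pad, 32 x 28 mm, beside the cupboard's +y side panel and behind the hinge, 187 mm above the table at rest; pressed right down it sinks about 20 mm.
- lane_mouth (a point): Point on the table on the lane's middle line where the straight rails begin, at cupboard x = -100 mm (axes as the cupboard). The lane is two green acrylic rails 5 mm thick, 30 mm high, 62 mm apart inside, from here to the back wall; in front of it they flare out to 99 mm apart at x = -142 mm.
- lane_end (a point): Point on the table on the lane's middle line at the back wall's inner face, cupboard x = 305 mm (axes as the cupboard). With the door shut a tin's middle must be at least about 80 mm behind the front (cupboard x).
- tin_red: Red tea tin, part full, upright cylinder 56 mm across and 70 mm tall, about 120 g, its weight low (25 mm up); origin at the centre of its underside, z axis up. May be absent.
- tin_green: Green tea tin, same size and origin. May be absent.
- tin_blue: Blue tea tin, same size and origin. May be absent.
- tin_yellow: Yellow tea tin, same size and origin. May be absent.
- dice_cup: Red plastic dice cup, 72 mm across, 85 mm tall, origin at the centre of its underside. Leave alone.
- die_a: White die, 20 mm cube, origin at the centre of its underside. Leave alone.
- die_b: White die, 20 mm cube, origin at the centre of its underside. Leave alone.
- tea_mug: White mug, 80 mm across, 90 mm tall, handle at its +y, origin at the centre of its underside. Leave alone.
- ashtray: Steel ashtray with its lid shut, 106 mm across, 54 mm tall, origin at the centre of its underside. Leave alone.

How it is judged:
By the outcome, as a careful person would: the job done as asked, in the order asked, and still so for the second after the job is handed in, with the robot touching nothing.
Of tin_red, tin_green, tin_blue, tin_yellow only 2 to 4 are there at a start; the rules pass over those that are not, and their reading is None.
At some moment in a run one of tin_red, tin_green, tin_blue, tin_yellow may be knocked a few centimetres aside while the robot is not near it.
Once in a run the grip may slacken for a moment while it holds something.
It also fails if it takes over 210 s, if anything falls off the work surface, if the arm or the gripper's body presses on something with over 40 N, if the wrist force passes 120 N, or if a joint passes its speed limit or range.

ROBOT

A 6-joint arm with a two-finger parallel gripper is mounted at the origin on the work surface. World frame = base frame: x ahead of the robot, y to its left, z up, the work surface at z = 0. Lengths are in m, angles in rad, forces in N, time in s.
With the tool pointing down it reaches from about 0.35 to 0.85 m from the base axis. Payload 8.1 kg.
Tool frame: the origin (TCP) lies at the very end of the fingers, on their centre line; the grasp point (between the pads) lies 19 mm behind it (robot.pinch_z is the z of the grasp point in the tool frame, in m); z points along the fingers, y is the direction in which the jaws open and shut (so a half turn about z gives the same grasp; the last joint's range is limited). The gripper opens to 93 mm and grips with 3 to 60 N. Pads are 15 mm wide; open, the fingers measure 128 mm over their backs; the gripper's body (75 mm by 188 mm) begins 65 mm behind the grasp point.
Start: joints at [-0.085, 0.13, 1.488, -0, 1.523, -0.085], TCP at [0.6, 0, 0.219] pointing down, gripper open.
Joint ranges: [-2.96, 2.96], [-0.89, 2.26], [0.02, 2.5], [-1.34, 4.48], [0, 2.73], [-2.66, 2.66]. Speed limits (rad/s): [2.39, 2.39, 2.79, 3.14, 3.14, 3.14].

INTERFACE

Orientations are given as a rotation vector (axis times angle).
In Python, from plant import robot gives the robot as it stands.
- The arm moves only by the tool drive_tool, never from a script. Its argument "steps" is a list of rows, each an object of numbers: "jaw": the opening, from 0 (shut) to 1 (fully open); "tx", "ty", "tz": the shift along the tool's x, y, z scaled (see below); "turn": the turn about the tool's z scaled (see below). A call has 1 to 12 rows; each row is the pose to reach, as a shift and turn from the pose commanded when the call began, along the tool's axes at that moment, turning the shorter way round; what a row does not reach only later rows make up. The controller multiplies each number of a shift by 0.3 m and each number of a turn by 180 degrees. A row lasts 1/10 s, in which the tool goes at most 50 mm and 8.59 degrees, less where a joint would pass 70% of its speed; a pose out of reach is approached as far as the arm can. A call with a number of a shift or a turn outside -1 to 1 is refused whole. A call with a gripper value outside its range is refused whole. The fingers move at their own pace and stop on an object; "force" is the grip in N (left out, the last holds). Time passes only in rows, so rows that repeat a pose let the fingers close. It gives the time, the measured TCP pose, the force and the opening at its end, in the units of the state.
- robot.read_state(): the state, without advancing time (a new reading comes with each control period).
- robot.read_camera(name): name is "scene" or "side" or "wrist"; returns (picture, depth): 400x640x3 uint8, blue, green, red; 400x640 float32, m along the optical axis (not along the pixel's ray), 0 where there is no reading.
- robot.get_calibration(name): a dict with "fx", "fy", "cx", "cy" (pixels), "eye" and "attitude" of the camera in the world. Camera axes: x right, y down, z forward; pixel columns grow to the right and rows downward; lengths in m; the calibration is good to about 2 mm. A picture is of the moment at which its call begins: read the wrist's pose just before it. get_calibration takes no time and is no camera call; for the wrist camera it gives the pose at the moment of the call.
- robot.close_job(): hands the job in, once; it reports no verdict.
The state is a dict: "t": time; "q": joint angles; "dq": joint speeds; "joint_torque": joint torques, N m; "tool_pos": TCP position; "orientation": TCP orientation; "force": force on the tool from outside, world axes, zero at the start; "wrist_torque": the same for the moment, N m; "opening": finger opening in m.
Only numpy, scipy, OpenCV 4.12 (cv2) and the standard library are available. Lean on these libraries where they do the work, as an engineer would, in place of code of your own. Each camera call takes 0.05 s, during which the arm holds its last target.

## Working session

There is one attempt and no reset: what is moved stays moved. The work goes in short steps, Python scripts to look and compute and a tool call to move; the robot and the scene stay as the last step left them, time stands still between calls to the robot, and variables do not carry over. Pictures are saved under pics/ and viewed, and the job is handed in when it is done.

Besides the shell and the picture viewer there is one more tool, called after ">>>" in YAML: its name, and indented under it one key for each argument. drive_tool: Moves the arm, as the interface text tells. Its arguments: {"type":"object","properties":{"steps":{"type":"array"},"force":{"type":"number"}},"required":["steps"]}

```bash
ls; mkdir -p pics; cat > h.py <<'E'
import numpy as np, cv2
from plant import robot
from scipy.spatial.transform import Rotation as R
def att(c):
    a=np.array(c["attitude"],float)
    return R.from_rotvec(a).as_matrix() if a.shape==(3,) else a
def snap(n,f):
    c=robot.get_calibration(n); p,d=robot.read_camera(n); cv2.imwrite('pics/'+f,p); np.savez('/tmp/'+f+'.npz',p=p,d=d); return c,p,d
def pts(c,d):
    v,u=np.mgrid[0:400,0:640]
    P=np.stack([(u-c["cx"])/c["fx"]*d,(v-c["cy"])/c["fy"]*d,d],-1)
    return P@att(c).T+np.array(c["eye"])
def proj(c,X):
    q=(np.array(X)-np.array(c["eye"]))@att(c); return q[...,0]/q[...,2]*c["fx"]+c["cx"], q[...,1]/q[...,2]*c["fy"]+c["cy"]
E
python3 - <<'E'
from h import *
print(robot.read_state(), robot.pinch_z)
for n in ["scene","side","wrist"]:
    c,p,d=snap(n,n+"0.png"); print(n,c)
E
```

```text
pics
{'t': 0.0, 'q': array([-8.54023298e-02,  1.31147334e-01,  1.48927281e+00, -2.41225371e-05,
        1.52297846e+00, -8.54615385e-02]), 'dq': array([ 0.0015687 , -0.0014918 , -0.00043025, -0.00096032,  0.00104387,
       -0.00088443]), 'joint_torque': array([-1.61290725e-03, -5.59853125e+01, -4.91755986e+01,  7.67333270e-02,
        3.59135563e-02, -2.97389461e-04]), 'tool_pos': array([5.99439155e-01, 5.98305698e-05, 2.17599252e-01]), 'orientation': array([-2.22040829e+00, -2.22054237e+00,  1.85556927e-03]), 'force': array([0.10925107, 0.49600626, 0.08958804]), 'wrist_torque': array([-0.00613181,  0.05215199,  0.03680204]), 'opening': 0.09329943027279534} -0.0188
scene {'fx': 373.3266945896565, 'fy': 373.3266945896565, 'cx': 321.0361635364345, 'cy': 192.8813578626294, 'eye': array([1.47713099, 0.27961639, 0.96843815]), 'attitude': array([-1.4615024 , -1.99613441,  0.9021879 ])}
side {'fx': 410.9178049633019, 'fy': 410.9178049633019, 'cx': 316.8822795114798, 'cy': 200.2063216727312, 'eye': array([ 0.07060538, -0.76695586,  0.74212937]), 'attitude': array([-2.08039333,  0.64723832, -0.31719238])}
wrist {'fx': 287.7736289209869, 'fy': 287.7736289209869, 'cx': 318.40508749405103, 'cy': 200.10878107508657, 'eye': array([0.5990343 , 0.07389328, 0.38324024]), 'attitude': array([ 2.86754086e+00,  2.70880010e-03, -3.25783471e-03])}
```

View pics/scene0.png

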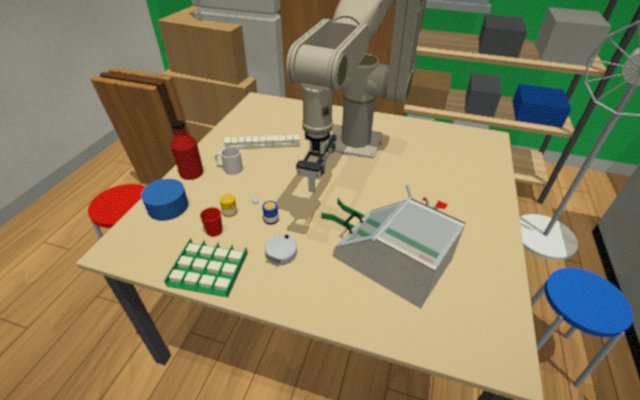

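View pics/side0.png

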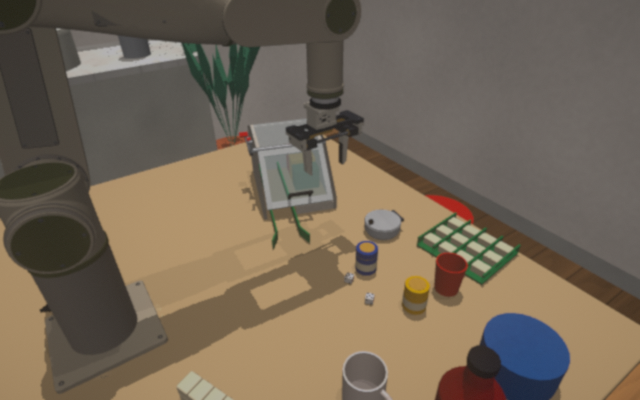

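View pics/wrist0.png

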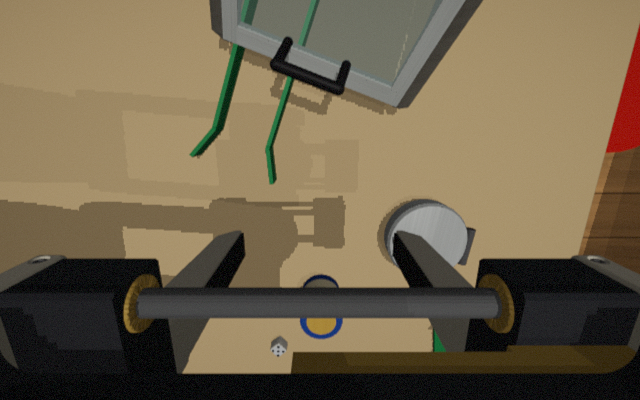

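The pictures show the cupboard at the robot's left with its front facing -y. The tins I can see are blue (scene 270,212) and yellow (scene 228,205). The rails, handle and red pad are also visible, so next I measure them.

```bash
cat >> h.py <<'E'
def hsv(p): return cv2.cvtColor(p,cv2.COLOR_BGR2HSV)
def mask(p,lo,hi): return cv2.inRange(hsv(p),lo,hi)>0
E
python3 - <<'E'
from h import *
for n in ["scene","side","wrist"]:
    z=np.load('/tmp/'+n+'0.png.npz'); p,d=z['p'],z['d']; c=robot.get_calibration(n)
    X=pts(c,d); ok=(d>0)
    on=ok&(X[...,2]>0.003)&(X[...,2]<0.3)&(X[...,0]>-.1)&(X[...,0]<1.2)&(abs(X[...,1])<.9)
    for nm,lo,hi in [("green",(45,90,30),(85,255,255)),("blue",(105,100,40),(130,255,255)),("yellow",(18,150,120),(30,255,255)),("red",(0,170,60),(8,255,255)),("red2",(172,170,60),(180,255,255))]:
        m=(mask(p,lo,hi)&on).astype(np.uint8)
        k,l,s,ce=cv2.connectedComponentsWithStats(m)
        for i in range(1,k):
            if s[i,4]>12:
                q=X[l==i]; print(n,nm,s[i],np.round(q.min(0),3),np.round(q.max(0),3),np.round(np.median(q,0),3))
E
```

```text
scene green [338 199  26  19 113] [0.445 0.039 0.003] [0.575 0.148 0.092] [0.482 0.091 0.022]
scene green [322 213  31  16 144] [0.533 0.004 0.003] [0.624 0.127 0.089] [0.541 0.056 0.02 ]
scene green [368 219  12   7  34] [0.568 0.177 0.077] [0.651 0.221 0.148] [0.612 0.2   0.114]
scene green [359 229  10   7  29] [0.627 0.159 0.082] [0.691 0.196 0.136] [0.664 0.176 0.108]
scene green [ 165  239   82   58 1093] [ 0.78  -0.379  0.003] [ 0.966 -0.162  0.038] [ 0.901 -0.264  0.017]
scene green [213 244   6   9  15] [ 0.79  -0.281  0.023] [ 0.828 -0.273  0.036] [ 0.803 -0.277  0.032]
scene blue [ 142  180   45   40 1274] [ 0.593 -0.636  0.005] [ 0.735 -0.488  0.086] [ 0.686 -0.542  0.078]
scene blue [263 204  14  13  96] [ 0.589 -0.19   0.038] [ 0.632 -0.143  0.075] [ 0.623 -0.159  0.058]
scene yellow [220 194  15  16 203] [ 0.59  -0.36   0.036] [ 0.643 -0.303  0.076] [ 0.625 -0.326  0.069]
scene yellow [266 203   8   5  31] [ 0.591 -0.183  0.068] [ 0.614 -0.159  0.076] [ 0.601 -0.172  0.072]
scene yellow [225 213  11   4  16] [ 0.62  -0.338  0.004] [ 0.641 -0.306  0.011] [ 0.636 -0.319 
[... 1600 characters left out ...]
wrist green [298   0  20  45 232] [0.577 0.148 0.057] [0.597 0.177 0.088] [0.587 0.164 0.074]
wrist green [ 190   44   55  113 1253] [0.441 0.03  0.004] [0.509 0.155 0.032] [0.487 0.097 0.027]
wrist green [265  76  29 108 708] [ 0.533 -0.003  0.006] [0.573 0.12  0.086] [0.544 0.061 0.029]
wrist green [433 329  13  23 148] [ 0.647 -0.283  0.003] [ 0.801 -0.01   0.294] [ 0.786 -0.269  0.006]
wrist blue [305 276  32   9  72] [ 0.579 -0.162  0.003] [ 0.625 -0.148  0.011] [ 0.604 -0.151  0.007]
wrist blue [300 319  42  19 240] [ 0.575 -0.2    0.068] [ 0.628 -0.171  0.073] [ 0.602 -0.189  0.07 ]
wrist yellow [307 319  28  15 337] [ 0.584 -0.193  0.069] [ 0.619 -0.171  0.072] [ 0.602 -0.18   0.071]
```

```bash
python3 - <<'E'
from h import *
z=np.load('/tmp/wrist0.png.npz'); p,d=z['p'],z['d']
c={'fx':287.7736,'fy':287.7736,'cx':318.405,'cy':200.1088,'eye':[0.5990343,0.07389328,0.38324024],'attitude':[2.86754086,2.7088e-03,-3.25783e-03]}
X=pts(c,d); g=mask(p,(45,90,30),(85,255,255))&(X[...,2]>.026)&(X[...,2]<.034)&(d>0)
u=np.arange(640)[None]+0*np.zeros((400,1))
L=X[g&(u<250)];Rr=X[g&(u>255)&(u<420)]
for Q in (L,Rr):
    # direction per bins of y
    for a in np.arange(0,.16,.015):
        s=Q[(Q[:,1]>=a)&(Q[:,1]<a+.015)]
        if len(s)>5: print(round(a+.0075,4),np.round(s[:,0].mean(),4),np.round(s[:,1].mean(),4),len(s))
    print()
# handle
h=(hsv(p)[...,2]<60)&(X[...,2]>.07)&(X[...,2]<.11)&(X[...,1]>.05)
h=h&(u>260)&(u<360); v=np.mgrid[0:400,0:640][0]; h&=(v<100)
print(np.round(X[h].min(0),3),np.round(X[h].max(0),3),h.sum())
for n in ["scene","side"]:
    z=np.load('/tmp/'+n+'0.png.npz'); p,d=z['p'],z['d']; cc=robot.get_calibration(n)
    X=pts(cc,d)
    m=(mask(p,(0,120,60),(10,255,255))|mask(p,(170,120,60),(180,255,255)))&(d>0)&(X[...,2]>.15)&(X[...,2]<.2)&(X[...,1]>.2)
    q=X[m]; print(n,'pad',np.round(q.mean(0),4),len(q), cv2.minAreaRect((q[:,:2]*1000).astype(np.float32)))
    # cupboard roof-level points
    m=(d>0)&(X[...,2]>.165)&(X[...,2]<.182)&(X[...,1]>.15)&(X[...,0]>.3)&(X[...,0]<1)
    q=X[m]; print(n,'roof',len(q), cv2.minAreaRect((q[:,:2]*1000).astype(np.float32)))
    np.set_printoptions(suppress=True)
E
python3 - <<'E'
import cv2
p=cv2.imread('pics/scene0.png')[170:310,300:480]; cv2.imwrite('pics/cz.png',cv2.resize(p,None,fx=4,fy=4,interpolation=2))
E
```

```text
0.0375 0.4497 0.0383 77
0.0525 0.4633 0.0526 79
0.0675 0.4744 0.0666 74
0.0825 0.4804 0.0825 79
0.0975 0.4858 0.0975 75
0.1125 0.4913 0.1126 82
0.1275 0.4968 0.1278 83
0.1425 0.5023 0.1429 87
0.1575 0.5056 0.1523 22

0.0075 0.5381 0.0075 53
0.0225 0.5372 0.0223 53
0.0375 0.5364 0.0376 59
0.0525 0.5405 0.0526 58
0.0675 0.5458 0.0673 64
0.0825 0.5512 0.0824 67
0.0975 0.5569 0.0977 61
0.1125 0.5623 0.1122 69

[0.552 0.097 0.07 ] [0.627 0.143 0.091] 1198
scene pad [0.5471 0.3858 0.1881] 69 ((540.3355712890625, 372.4622802734375), (72.20991516113281, 26.24268341064453), 74.7873764038086)
scene roof 4014 ((661.539794921875, 339.44256591796875), (197.4634552001953, 245.92478942871094), 69.7740707397461)
side pad [0.5433 0.3778 0.1848] 58 ((546.4644775390625, 369.37176513671875), (33.771385192871094, 71.40922546386719), 9.673718452453613)
side roof 2105 ((650.9338989257812, 1170.1527099609375), (697.9220581054688, 1926.0587158203125), 0.09305929392576218)
```

View pics/cz.png

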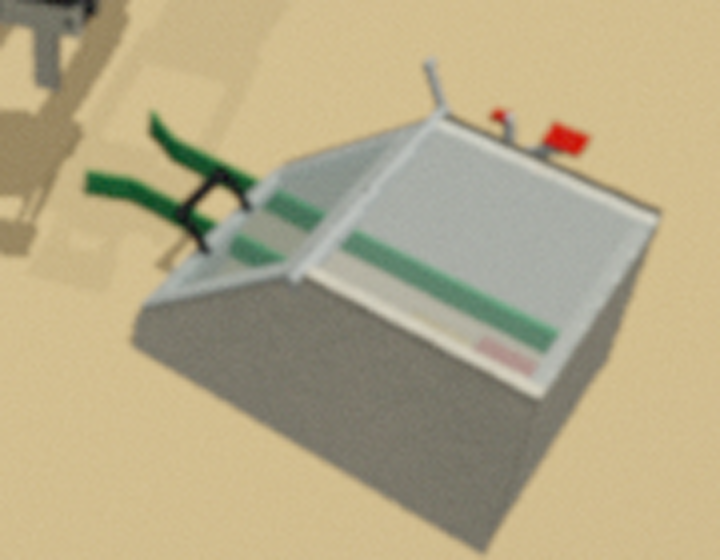

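The lane axis, handle and pad agree with each other. Next I measure the wrist's size above the TCP, to see how far the tool can go under the open door, and pin down the tins, dice and pad.

```bash
python3 - <<'E'
from h import *
np.set_printoptions(suppress=True,precision=3)
A=[]
for n in ["scene","side"]:
    z=np.load('/tmp/'+n+'0.png.npz'); c=robot.get_calibration(n); X=pts(c,z['d']); m=(z['d']>0)&(np.hypot(X[...,0]-.6,X[...,1])<.16)&(X[...,2]>.19)&(X[...,2]<.75)
    A.append(X[m])
    w=(z['d']>0)&(X[...,2]>.012)&(X[...,2]<.12)&(X[...,0]>.3)&(X[...,0]<.95)&(X[...,1]>-.5)&(X[...,1]<-.03)
    k,l,s,ce=cv2.connectedComponentsWithStats(w.astype(np.uint8))
    for i in range(1,k):
        if s[i,4]>6: q=X[l==i]; print(n,s[i],q.min(0),q.max(0))
A=np.vstack(A)-[.6,0,.219]
for a in np.arange(-.03,.5,.02):
    q=A[(A[:,2]>=a)&(A[:,2]<a+.02)]
    if len(q): print(round(a,2),len(q),'x',np.percentile(q[:,0],[1,99]),'y',np.percentile(q[:,1],[1,99]))
o=np.array([.539,.147]);ps=np.radians(69.9);u=np.array([np.cos(ps),np.sin(ps)]);v=np.array([-u[1],u[0]])
for n in ["scene","side"]:
    z=np.load('/tmp/'+n+'0.png.npz');p,d=z['p'],z['d']; c=robot.get_calibration(n); X=pts(c,d)
    m=(mask(p,(0,120,60),(10,255,255))|mask(p,(170,120,60),(180,255,255)))&(d>0)&(X[...,2]>.17)&(X[...,2]<.2)&(X[...,1]>.2)
    q=X[m];r=q[:,:2]-o; r=np.c_[r@u,r@v]; r=r[r[:,0]>.19]; print('pad cupboard',r.min(0),r.max(0),r.mean(0),len(r))
    m=(d>0)&(X[...,2]>.172)&(X[...,2]<.181); q=X[m][:,:2]-o; q=np.c_[q@u,q@v]; q=q[(q[:,0]>.1)&(q[:,0]<.36)&(abs(q[:,1])<.25)]; print('roof',len(q),np.percentile(q,[1,99],axis=0))
E
```

```text
scene [217 146  26  27 488] [ 0.328 -0.5    0.012] [ 0.412 -0.401  0.094]
scene [173 188  16  26 226] [ 0.622 -0.5    0.012] [ 0.693 -0.488  0.084]
scene [200 193  38  42 823] [ 0.586 -0.371  0.012] [ 0.752 -0.302  0.089]
scene [253 197   6   6  27] [ 0.523 -0.27   0.013] [ 0.549 -0.25   0.025]
scene [262 200  17  23 314] [ 0.523 -0.196  0.012] [ 0.632 -0.142  0.076]
scene [265 234  32  30 710] [ 0.689 -0.125  0.012] [ 0.8   -0.03   0.057]
scene [ 167  238   81   57 2321] [ 0.771 -0.379  0.012] [ 0.95  -0.162  0.038]
side [364 210  40  29 895] [ 0.687 -0.133  0.012] [ 0.797 -0.031  0.053]
side [ 417  213  100   81 3754] [ 0.678 -0.385  0.012] [ 0.95  -0.167  0.087]
side [355 241  23  32 628] [ 0.572 -0.204  0.012] [ 0.63  -0.147  0.072]
side [344 273  10   8  55] [ 0.525 -0.199  0.013] [ 0.549 -0.176  0.022]
side [402 276  28  35 789] [ 0.583 -0.365  0.012] [ 0.641 -0.309  0.073]
side [365 293   9   9  66] [ 0.522 -0.28   0.012] [ 0.546 -0.257  0.02 ]
side [485 314  16  12  35] [ 0.636 -0.5    0.076] [ 0.682 -0.494  0.084]
side [ 341  351   48   49 1739] [ 0.33  -0.5    0.012] [ 0.41
[... 562 characters left out ...]
 512 x [-0.041  0.039] y [-0.041  0.044]
0.25 521 x [-0.042  0.04 ] y [-0.041  0.044]
0.27 566 x [-0.042  0.04 ] y [-0.041  0.044]
0.29 564 x [-0.041  0.04 ] y [-0.042  0.043]
0.31 411 x [-0.048  0.042] y [-0.064  0.044]
0.33 1180 x [-0.149  0.042] y [-0.068  0.077]
0.35 1423 x [-0.149  0.05 ] y [-0.069  0.077]
0.37 1622 x [-0.151  0.053] y [-0.069  0.077]
0.39 1609 x [-0.15   0.049] y [-0.068  0.077]
0.41 1137 x [-0.15   0.037] y [-0.06   0.078]
0.43 87 x [-0.153 -0.06 ] y [-0.049  0.078]
pad cupboard [0.219 0.064] [0.248 0.091] [0.233 0.076] 61
roof 3814 [[ 0.134 -0.169]
 [ 0.32   0.06 ]]
pad cupboard [0.21  0.056] [0.247 0.091] [0.224 0.077] 50
roof 1082 [[ 0.128 -0.162]
 [ 0.319  0.067]]
```

```bash
cat >> h.py <<'E'
O=np.array([.539,.147]);PS=np.radians(69.9);U=np.array([np.cos(PS),np.sin(PS)]);V=np.array([-U[1],U[0]])
def w2c(x): r=np.array(x)[...,:2]-O; return np.stack([r@U,r@V],-1)
def c2w(x,y): return O+x*U+y*V
def st():
    s=robot.read_state(); m=R.from_rotvec(s['orientation']).as_matrix(); yaw=np.degrees(np.arctan2(m[1,1],m[0,1]))
    print('t',round(s['t'],2),'tcp',np.round(s['tool_pos'],4),'cup',np.round(w2c(s['tool_pos']),4),'yawY',round(yaw,2),'F',np.round(s['force'],2),'open',round(s['opening'],4)); return s
E
python3 - <<'E'
from h import *
h=np.array([134,169.])
for t in np.arange(0,1.93,.08):
    f=t-np.pi/4; p=h+165*np.array([-np.cos(f),np.sin(f)])+44*np.array([np.sin(f),np.cos(f)])
    d=(p-np.array([-13.8,83.4]))/300; print(round(t,2),np.round(p,1),'ty %.3f tz %.3f'%(d[0],-d[1]))
E
```

```text
0.0 [-13.8  83.4] ty 0.000 tz -0.000
0.08 [-20.2  95.5] ty -0.021 tz -0.040
0.16 [-25.5 108.1] ty -0.039 tz -0.082
0.24 [-29.9 121. ] ty -0.054 tz -0.125
0.32 [-33.2 134.3] ty -0.065 tz -0.170
0.4 [-35.4 147.7] ty -0.072 tz -0.214
0.48 [-36.6 161.4] ty -0.076 tz -0.260
0.56 [-36.7 175. ] ty -0.076 tz -0.305
0.64 [-35.6 188.6] ty -0.073 tz -0.351
0.72 [-33.5 202.1] ty -0.066 tz -0.396
0.8 [-30.3 215.4] ty -0.055 tz -0.440
0.88 [-26.1 228.4] ty -0.041 tz -0.483
0.96 [-20.8 241. ] ty -0.023 tz -0.525
1.04 [-14.6 253.1] ty -0.003 tz -0.566
1.12 [ -7.4 264.7] ty 0.021 tz -0.604
1.2 [  0.7 275.7] ty 0.048 tz -0.641
1.28 [  9.7 286. ] ty 0.078 tz -0.675
1.36 [ 19.4 295.6] ty 0.111 tz -0.707
1.44 [ 29.9 304.4] ty 0.146 tz -0.737
1.52 [ 41.  312.3] ty 0.183 tz -0.763
1.6 [ 52.8 319.2] ty 0.222 tz -0.786
1.68 [ 65.1 325.2] ty 0.263 tz -0.806
1.76 [ 77.8 330.2] ty 0.305 tz -0.823
1.84 [ 90.8 334.2] ty 0.349 tz -0.836
1.92 [104.2 337.1] ty 0.393 tz -0.846
```

>>> drive_tool:
  steps:
    - {"tx": 0.381,"ty": -0.041,"tz": 0.06,"turn": -0.388,"jaw": 0.27}
    - {"tx": 0.381,"ty": -0.041,"tz": 0.06,"turn": -0.388,"jaw": 0.27}
    - {"tx": 0.381,"ty": -0.041,"tz": 0.06,"turn": -0.388,"jaw": 0.27}
    - {"tx": 0.381,"ty": -0.041,"tz": 0.06,"turn": -0.388,"jaw": 0.27}
    - {"tx": 0.381,"ty": -0.041,"tz": 0.06,"turn": -0.388,"jaw": 0.27}
    - {"tx": 0.381,"ty": -0.041,"tz": 0.06,"turn": -0.388,"jaw": 0.27}
    - {"tx": 0.381,"ty": -0.041,"tz": 0.06,"turn": -0.388,"jaw": 0.27}
    - {"tx": 0.381,"ty": -0.041,"tz": 0.06,"turn": -0.388,"jaw": 0.27}
    - {"tx": 0.381,"ty": -0.041,"tz": 0.06,"turn": -0.388,"jaw": 0.27}
    - {"tx": 0.381,"ty": -0.041,"tz": 0.06,"turn": -0.388,"jaw": 0.27}
    - {"tx": 0.381,"ty": -0.041,"tz": 0.06,"turn": -0.388,"jaw": 0.27}
    - {"tx": 0.381,"ty": -0.041,"tz": 0.06,"turn": -0.388,"jaw": 0.27}
  force: 20

```text
t: 1.35
tool_pos: [0.5877, 0.1143, 0.2006]
orientation: [-0.553, -3.092, 0.0]
force: [-0.8, -0.3, -0.0]
opening: 0.0249
```

```bash
python3 - <<'E'
from h import *
st(); c,p,d=snap("wrist","wrist1.png"); snap("side","side1.png"); snap("scene","scene1.png")
X=pts(c,d); m=(hsv(p)[...,2]<70)&(d>0)&(X[...,2]>.078)&(X[...,2]<.1)
q=X[m]; r=w2c(q); k=(abs(r[:,0]+.014)<.03)&(abs(r[:,1]+.057)<.06); r=r[k]; print(len(r),np.percentile(r,[1,50,99],axis=0),np.percentile(q[k][:,2],[50,95]))
E
```

```text
t 1.35 tcp [0.5877 0.1143 0.2006] cup [-0.014 -0.057] yawY 69.71 F [-0.83 -0.3  -0.01] open 0.0249
820 [[-0.01983378 -0.09057354]
 [-0.01383588 -0.05236161]
 [-0.00389576 -0.02037418]] [0.08791163 0.08953343]
```

View pics/wrist1.png

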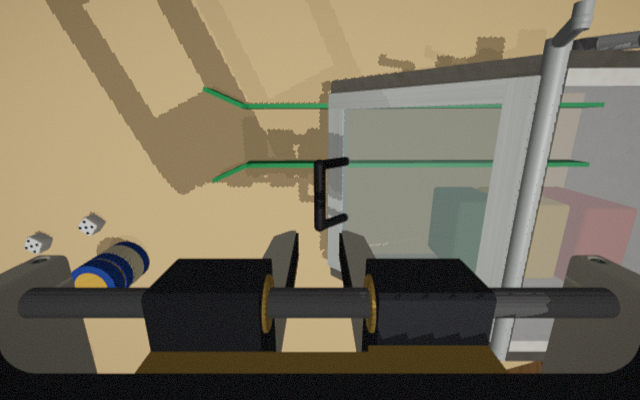

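View pics/side1.png

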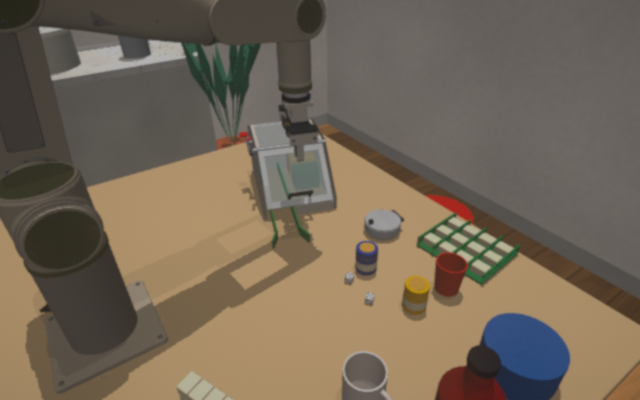

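The handle bar (wrist 320,195) lies where the model puts it, at cupboard x -13.8 mm. I go down over it and close.

>>> drive_tool:
  steps:
    - {"tz": 0.1,"jaw": 0.27}
    - {"tz": 0.2,"jaw": 0.27}
    - {"tz": 0.3,"jaw": 0.27}
    - {"tz": 0.36,"jaw": 0.27}
    - {"tz": 0.4,"jaw": 0.27}
    - {"tz": 0.44,"jaw": 0.27}
    - {"tz": 0.44,"jaw": 0.27}
    - {"tz": 0.44,"jaw": 0}
    - {"tz": 0.44,"jaw": 0}
    - {"tz": 0.44,"jaw": 0}
    - {"tz": 0.44,"jaw": 0}
  force: 30

```text
schema error: expected keys jaw, tx, ty, tz, turn
```

```bash
python3 - <<'E'
from h import *
st()
E
```

```text
t 1.5 tcp [0.5877 0.1143 0.2006] cup [-0.014 -0.057] yawY 69.78 F [ 0.42 -0.19  0.04] open 0.0249
```

>>> drive_tool:
  steps:
    - {"tx": 0,"ty": 0,"turn": 0,"tz": 0.1,"jaw": 0.27}
    - {"tx": 0,"ty": 0,"turn": 0,"tz": 0.2,"jaw": 0.27}
    - {"tx": 0,"ty": 0,"turn": 0,"tz": 0.3,"jaw": 0.27}
    - {"tx": 0,"ty": 0,"turn": 0,"tz": 0.36,"jaw": 0.27}
    - {"tx": 0,"ty": 0,"turn": 0,"tz": 0.4,"jaw": 0.27}
    - {"tx": 0,"ty": 0,"turn": 0,"tz": 0.44,"jaw": 0.27}
    - {"tx": 0,"ty": 0,"turn": 0,"tz": 0.44,"jaw": 0.27}
    - {"tx": 0,"ty": 0,"turn": 0,"tz": 0.44,"jaw": 0}
    - {"tx": 0,"ty": 0,"turn": 0,"tz": 0.44,"jaw": 0}
    - {"tx": 0,"ty": 0,"turn": 0,"tz": 0.44,"jaw": 0}
    - {"tx": 0,"ty": 0,"turn": 0,"tz": 0.44,"jaw": 0}
  force: 30

```text
t: 2.6
tool_pos: [0.5888, 0.1148, 0.07]
orientation: [0.549, 3.091, 0.002]
force: [1.7, 2.8, 2.2]
opening: 0.0109
```

```bash
python3 - <<'E'
from h import *
st()
E
```

```text
t 2.6 tcp [0.5888 0.1148 0.07  ] cup [-0.0132 -0.0579] yawY 69.84 F [1.65 2.75 2.19] open 0.0109
```

>>> drive_tool:
  steps:
    - {"tx": 0,"ty": -0.021,"tz": -0.04,"turn": 0,"jaw": 0}
    - {"tx": 0,"ty": -0.039,"tz": -0.082,"turn": 0,"jaw": 0}
    - {"tx": 0,"ty": -0.054,"tz": -0.125,"turn": 0,"jaw": 0}
    - {"tx": 0,"ty": -0.065,"tz": -0.17,"turn": 0,"jaw": 0}
    - {"tx": 0,"ty": -0.072,"tz": -0.214,"turn": 0,"jaw": 0}
    - {"tx": 0,"ty": -0.076,"tz": -0.26,"turn": 0,"jaw": 0}
    - {"tx": 0,"ty": -0.076,"tz": -0.305,"turn": 0,"jaw": 0}
    - {"tx": 0,"ty": -0.073,"tz": -0.351,"turn": 0,"jaw": 0}
    - {"tx": 0,"ty": -0.066,"tz": -0.396,"turn": 0,"jaw": 0}
    - {"tx": 0,"ty": -0.055,"tz": -0.44,"turn": 0,"jaw": 0}
    - {"tx": 0,"ty": -0.041,"tz": -0.483,"turn": 0,"jaw": 0}
    - {"tx": 0,"ty": -0.023,"tz": -0.525,"turn": 0,"jaw": 0}
  force: 30

```text
t: 3.8
tool_pos: [0.5858, 0.1083, 0.226]
orientation: [0.549, 3.092, 0.001]
force: [8.7, 3.4, -7.5]
opening: 0.0107
```

```bash
python3 - <<'E'
from h import *
st(); snap("scene","scene2.png"); 
E
```

```text
t 3.8 tcp [0.5858 0.1083 0.226 ] cup [-0.0203 -0.0573] yawY 69.85 F [ 8.69  3.4  -7.53] open 0.0107
```

View pics/scene2.png

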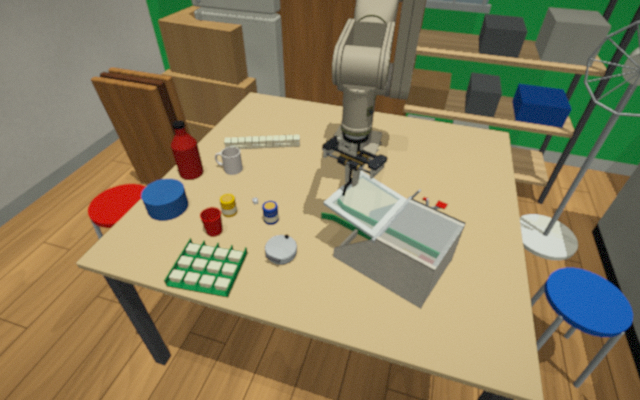

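The door is half-way up (scene 390,215) and following the arc. I carry on past the catch.

>>> drive_tool:
  steps:
    - {"tx": 0,"ty": 0.02,"tz": -0.041,"turn": 0,"jaw": 0}
    - {"tx": 0,"ty": 0.044,"tz": -0.079,"turn": 0,"jaw": 0}
    - {"tx": 0,"ty": 0.071,"tz": -0.116,"turn": 0,"jaw": 0}
    - {"tx": 0,"ty": 0.101,"tz": -0.15,"turn": 0,"jaw": 0}
    - {"tx": 0,"ty": 0.134,"tz": -0.182,"turn": 0,"jaw": 0}
    - {"tx": 0,"ty": 0.169,"tz": -0.212,"turn": 0,"jaw": 0}
    - {"tx": 0,"ty": 0.206,"tz": -0.238,"turn": 0,"jaw": 0}
    - {"tx": 0,"ty": 0.245,"tz": -0.261,"turn": 0,"jaw": 0}
    - {"tx": 0,"ty": 0.286,"tz": -0.281,"turn": 0,"jaw": 0}
    - {"tx": 0,"ty": 0.328,"tz": -0.298,"turn": 0,"jaw": 0}
    - {"tx": 0,"ty": 0.372,"tz": -0.311,"turn": 0,"jaw": 0}
    - {"tx": 0,"ty": 0.405,"tz": -0.319,"turn": 0,"jaw": 0}
  force: 30

```text
t: 5.05
tool_pos: [0.6279, 0.221, 0.3243]
orientation: [0.552, 3.09, -0.002]
force: [-0.3, -6.3, 3.3]
opening: 0.0108
```

```bash
python3 - <<'E'
from h import *
s=st(); print(s['q']); snap("scene","scene3.png"); st()
E
```

```text
t 5.05 tcp [0.6279 0.221  0.3243] cup [ 0.1   -0.058] yawY 69.76 F [-0.35 -6.31  3.33] open 0.0108
[ 0.26273596  0.29397112  1.11134979 -0.00238611  1.73420431 -0.95516504]
t 5.1 tcp [0.6283 0.2223 0.3244] cup [ 0.1014 -0.058 ] yawY 69.8 F [ 0.67 -3.26  8.56] open 0.0107
```

View pics/scene3.png

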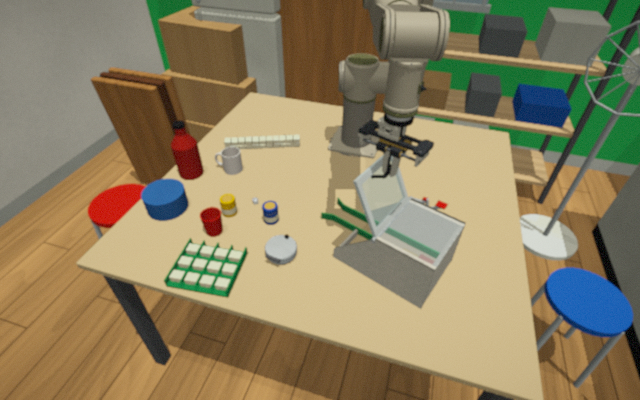

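>>> drive_tool:
  steps:
    - {"tx": 0,"ty": 0,"tz": 0,"turn": 0,"jaw": 0}
    - {"tx": 0,"ty": -0.018,"tz": 0.004,"turn": 0,"jaw": 0}
    - {"tx": 0,"ty": -0.035,"tz": 0.008,"turn": 0,"jaw": 0}
    - {"tx": 0,"ty": -0.052,"tz": 0.013,"turn": 0,"jaw": 0}
    - {"tx": 0,"ty": -0.052,"tz": 0.013,"turn": 0,"jaw": 0}
  force: 15

```text
t: 5.6
tool_pos: [0.6222, 0.2059, 0.3192]
orientation: [0.552, 3.091, -0.001]
force: [1.4, -4.5, 4.7]
opening: 0.0111
```

```bash
python3 - <<'E'
from h import *
st()
E
```

```text
t 5.6 tcp [0.6222 0.2059 0.3192] cup [ 0.0839 -0.0579] yawY 69.76 F [ 1.39 -4.52  4.73] open 0.0111
```

>>> drive_tool:
  steps:
    - {"tx": 0,"ty": 0,"tz": 0,"turn": 0,"jaw": 0.25}
    - {"tx": 0,"ty": 0,"tz": 0,"turn": 0,"jaw": 0.25}
    - {"tx": 0,"ty": 0,"tz": -0.05,"turn": 0,"jaw": 0.25}
    - {"tx": 0,"ty": 0,"tz": -0.1,"turn": 0,"jaw": 0.25}
    - {"tx": 0,"ty": 0,"tz": -0.18,"turn": 0,"jaw": 0.25}
    - {"tx": 0,"ty": 0,"tz": -0.24,"turn": 0,"jaw": 0.25}
    - {"tx": 0,"ty": 0,"tz": -0.24,"turn": 0,"jaw": 0.25}

```text
t: 6.3
tool_pos: [0.6226, 0.2078, 0.3944]
orientation: [0.548, 3.088, 0.004]
force: [0.7, 0.1, 0.8]
opening: 0.0231
```

```bash
python3 - <<'E'
from h import *
s=st(); print(s['q']); snap("scene","scene4.png"); c,p,d=snap("side","side4.png"); snap("wrist","wrist4.png")
E
```

```text
t 6.3 tcp [0.6226 0.2078 0.3944] cup [ 0.0858 -0.0576] yawY 69.87 F [0.7  0.13 0.81] open 0.0231
[ 2.43882081e-01  2.86490476e-01  9.93473432e-01  2.28133289e-04
  1.85585257e+00 -9.75429032e-01]
```

View pics/scene4.png

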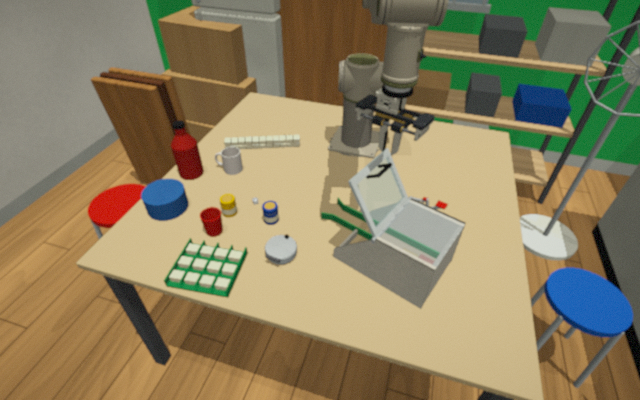

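View pics/side4.png

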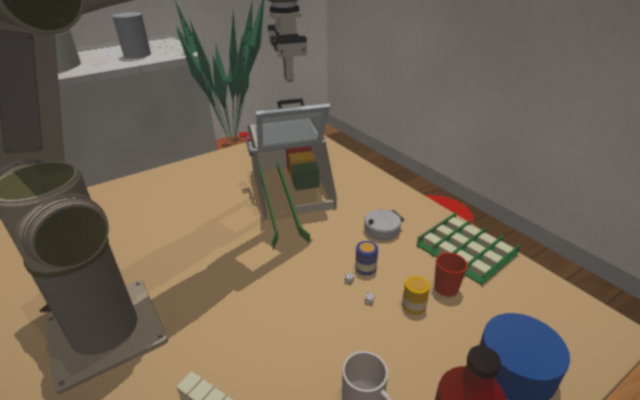

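The door stands locked by itself (scene 380,195; side 290,125), and only the blue and yellow tins are there. I recheck the tins and the door's upper edge.

```bash
cat >> h.py <<'E'
def tins(tag,verbose=True,cams=("scene","side")):
    out={}
    for n in cams:
        c,p,d=snap(n,f'{tag}_{n}.png'); X=pts(c,d)
        for nm,lo,hi in [("blue",(105,100,40),(130,255,255)),("yellow",(18,150,120),(30,255,255))]:
            m=mask(p,lo,hi)&(d>0)&(X[...,0]>.3)&(X[...,0]<.8)&(X[...,1]>-.48)&(X[...,1]<.5)&(X[...,2]>.062)&(X[...,2]<.08)
            m=cv2.morphologyEx(m.astype(np.uint8),cv2.MORPH_CLOSE,np.ones((5,5)))
            k,l,s,_=cv2.connectedComponentsWithStats(m)
            for i in range(1,k):
                if s[i,4]<20: continue
                mm=(l==i)&(d>0)&(X[...,2]>.064); q=X[mm]
                if len(q)<15: continue
                ctr=(np.percentile(q[:,:2],1,axis=0)+np.percentile(q[:,:2],99,axis=0))/2
                print(n,nm,np.round(ctr,4),'cup',np.round(w2c(ctr),4),'ext',np.round(np.ptp(q,0),3),'n',len(q),s[i,:4])
E
python3 - <<'E'
from h import *
tins("t5")
for n in ("scene","side"):
    z=np.load('/tmp/t5_%s.png.npz'%n); X=pts(robot.get_calibration(n),z['d']); r=w2c(X)
    m=(z['d']>0)&(r[...,0]>-.02)&(r[...,0]<.13)&(r[...,1]>-.155)&(r[...,1]<.04)&(X[...,2]>.31)&(X[...,2]<.36)
    for a in (.31,.316,.322,.328,.334): 
        k=m&(X[...,2]>a)&(X[...,2]<a+.006); print(n,a,k.sum(), np.round(np.percentile(r[k][:,0],[2,50]),4) if k.sum() else '')
E
```

```text
scene blue [ 0.6139 -0.1664] cup [-0.2686 -0.1781] ext [0.031 0.046 0.01 ] n 32 [263 206  14   7]
scene yellow [ 0.6152 -0.3305] cup [-0.4223 -0.2357] ext [0.054 0.055 0.013] n 130 [220 194  15  11]
scene yellow [ 0.6036 -0.1709] cup [-0.2764 -0.1699] ext [0.028 0.027 0.008] n 32 [266 203   8   5]
side blue [ 0.5986 -0.1797] cup [-0.2864 -0.1682] ext [0.046 0.048 0.006] n 52 [357 245  20  10]
side yellow [ 0.6029 -0.1744] cup [-0.2798 -0.1704] ext [0.03  0.03  0.006] n 75 [361 244  13   7]
side yellow [ 0.6122 -0.3369] cup [-0.4293 -0.235 ] ext [0.054 0.054 0.007] n 349 [405 276  25  18]
scene 0.31 99 [0.0485 0.0516]
scene 0.316 116 [0.0448 0.0487]
scene 0.322 139 [0.0319 0.0449]
scene 0.328 171 [0.0317 0.0404]
scene 0.334 64 [0.0809 0.0886]
side 0.31 114 [0.0341 0.0374]
side 0.316 106 [0.0305 0.0335]
side 0.322 209 [0.0263 0.032 ]
side 0.328 171 [0.0292 0.0377]
side 0.334 40 [0.0755 0.081 ]
```

>>> drive_tool:
  steps:
    - {"tx": 0,"ty": -0.15,"tz": 0,"turn": 0,"jaw": 0.25}
    - {"tx": 0,"ty": -0.3,"tz": 0,"turn": 0,"jaw": 0.25}
    - {"tx": -0.05,"ty": -0.45,"tz": 0,"turn": 0,"jaw": 0.25}
    - {"tx": -0.12,"ty": -0.58,"tz": 0,"turn": 0,"jaw": 1}
    - {"tx": -0.2,"ty": -0.7,"tz": 0.08,"turn": 0,"jaw": 1}
    - {"tx": -0.28,"ty": -0.8,"tz": 0.18,"turn": 0,"jaw": 1}
    - {"tx": -0.35,"ty": -0.9,"tz": 0.28,"turn": 0,"jaw": 1}
    - {"tx": -0.38,"ty": -0.98,"tz": 0.4,"turn": 0,"jaw": 1}
    - {"tx": -0.38,"ty": -1,"tz": 0.5,"turn": 0,"jaw": 1}
    - {"tx": -0.38,"ty": -1,"tz": 0.5,"turn": 0,"jaw": 1}
    - {"tx": -0.38,"ty": -1,"tz": 0.5,"turn": 0,"jaw": 1}

```text
t: 7.65
tool_pos: [0.6247, -0.1132, 0.2393]
orientation: [-0.55, -3.091, -0.001]
force: [-0.5, -0.1, 1.2]
opening: 0.0828
```

```bash
python3 - <<'E'
from h import *
s=st(); snap("wrist","wrist6.png")
tins("t6")
s=st()
E
```

```text
t 7.65 tcp [ 0.6247 -0.1132  0.2393] cup [-0.2149 -0.1699] yawY 69.83 F [-0.46 -0.05  1.2 ] open 0.0828
scene blue [ 0.6108 -0.1678] cup [-0.2709 -0.1756] ext [0.037 0.048 0.009] n 33 [263 205  14   8]
scene yellow [ 0.6159 -0.331 ] cup [-0.4224 -0.2365] ext [0.053 0.053 0.011] n 128 [220 194  15  11]
scene yellow [ 0.6023 -0.1707] cup [-0.2766 -0.1686] ext [0.024 0.025 0.007] n 35 [266 203   8   5]
side yellow [ 0.6094 -0.1738] cup [-0.2771 -0.1764] ext [0.014 0.026 0.006] n 34 [364 244  10   6]
side yellow [ 0.6123 -0.3376] cup [-0.4299 -0.2353] ext [0.055 0.054 0.006] n 352 [405 276  25  18]
t 7.8 tcp [ 0.6267 -0.113   0.2428] cup [-0.214  -0.1717] yawY 69.9 F [-0.27 -0.09 -0.28] open 0.0921
```

View pics/wrist6.png

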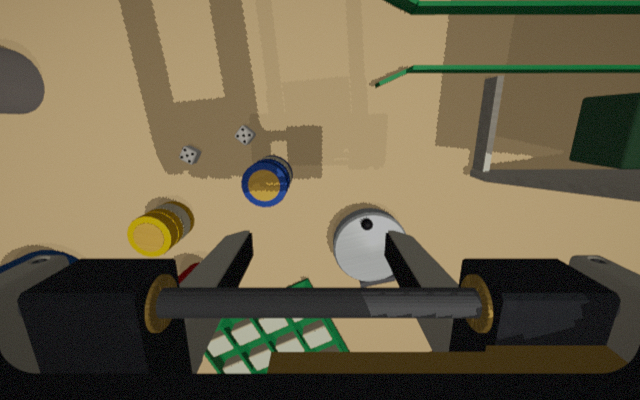

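```bash
cat >> h.py <<'E'
def ray(c,u,v,z):
    d=att(c)@np.array([(u-c["cx"])/c["fx"],(v-c["cy"])/c["fy"],1]); e=np.array(c["eye"]); return e+d*(z-e[2])/d[2]
E
python3 - <<'E'
from h import *
c,p,d=snap("wrist","wrist6b.png")
X=pts(c,d)
for nm,sl in (("blue",(slice(140,230),slice(220,310))),("yellow",(slice(190,262),slice(115,200)))):
    m=np.zeros(d.shape,bool); m[sl]=True
    q=X[m&(d>0)&(X[...,2]>.06)&(X[...,2]<.08)]
    (x,y),r=cv2.minEnclosingCircle((q[:,:2]*1000).astype(np.float32)); print(nm,x,y,r,'cup',w2c(np.array([x,y])/1000),np.median(q[:,2]))
for nm,sl in (("die1",(slice(120,150),slice(230,258))),("die2",(slice(140,170),slice(175,205)))):
    m=np.zeros(d.shape,bool); m[sl]=True
    q=X[m&(d>0)&(X[...,2]>.012)&(X[...,2]<.03)]; print(nm,q.mean(0),w2c(q.mean(0)))
E
```

```text
blue 601.8040161132812 -175.90989685058594 28.056550979614258 cup [-0.28165962 -0.16995001] 0.06981351929077956
yellow 613.704345703125 -337.53948974609375 28.4898738861084 cup [-0.42935538 -0.23667111] 0.06985557711696161
die1 [ 0.53820251 -0.18680617  0.01903977] [-0.31374952 -0.11396681]
die2 [ 0.53628706 -0.26735027  0.01877218] [-0.39004628 -0.13984778]
```

>>> drive_tool:
  steps:
    - {"tx": 0,"ty": -0.15,"tz": 0,"turn": 0,"jaw": 1}
    - {"tx": 0,"ty": -0.222,"tz": 0.05,"turn": 0,"jaw": 1}
    - {"tx": 0,"ty": -0.222,"tz": 0.2,"turn": 0,"jaw": 1}
    - {"tx": 0,"ty": -0.222,"tz": 0.35,"turn": 0,"jaw": 1}
    - {"tx": 0,"ty": -0.222,"tz": 0.5,"turn": 0,"jaw": 1}
    - {"tx": 0,"ty": -0.222,"tz": 0.62,"turn": 0,"jaw": 1}
    - {"tx": 0,"ty": -0.222,"tz": 0.7,"turn": 0,"jaw": 1}
    - {"tx": 0,"ty": -0.222,"tz": 0.75,"turn": 0,"jaw": 1}
    - {"tx": 0,"ty": -0.222,"tz": 0.75,"turn": 0,"jaw": 0.5}
    - {"tx": 0,"ty": -0.222,"tz": 0.75,"turn": 0,"jaw": 0.5}
    - {"tx": 0,"ty": -0.222,"tz": 0.75,"turn": 0,"jaw": 0.5}
    - {"tx": 0,"ty": -0.222,"tz": 0.75,"turn": 0,"jaw": 0.5}
  force: 8

```text
t: 9.05
tool_pos: [0.604, -0.1767, 0.0171]
orientation: [0.549, 3.09, -0.001]
force: [0.4, 0.8, -0.0]
opening: 0.0654
```

```bash
python3 - <<'E'
from h import *
s=st(); print('plan', [np.round(w2c(np.array(a)),4) for a in ((.602,-.088),(.454,-.085),(.470,-.041))])
E
```

```text
t 9.05 tcp [ 0.604  -0.1767  0.0171] cup [-0.2817 -0.1723] yawY 69.84 F [ 0.37  0.76 -0.03] open 0.0654
plan [array([-0.199 , -0.1399]), array([-2.471e-01,  1.000e-04]), array([-2.003e-01,  2.000e-04])]
```

>>> drive_tool:
  steps:
    - {"tx": 0,"ty": 0,"tz": 0,"turn": 0,"jaw": 0.5}
    - {"tx": 0,"ty": 0,"tz": 0,"turn": 0,"jaw": 0.5}
    - {"tx": 0.02,"ty": 0.07,"tz": 0,"turn": 0,"jaw": 0.5}
    - {"tx": 0.06,"ty": 0.17,"tz": 0,"turn": 0,"jaw": 0.5}
    - {"tx": 0.1,"ty": 0.26,"tz": 0,"turn": 0,"jaw": 0.5}
    - {"tx": 0.16,"ty": 0.26,"tz": 0,"turn": 0,"jaw": 0.5}
    - {"tx": 0.26,"ty": 0.23,"tz": 0,"turn": 0,"jaw": 0.5}
    - {"tx": 0.36,"ty": 0.19,"tz": 0,"turn": 0,"jaw": 0.5}
    - {"tx": 0.46,"ty": 0.15,"tz": 0,"turn": 0,"jaw": 0.5}
    - {"tx": 0.54,"ty": 0.12,"tz": 0,"turn": 0,"jaw": 0.5}
    - {"tx": 0.568,"ty": 0.11,"tz": 0,"turn": 0,"jaw": 0.5}
    - {"tx": 0.568,"ty": 0.11,"tz": 0,"turn": 0,"jaw": 0.5}
  force: 12

```text
t: 10.25
tool_pos: [0.4532, -0.0867, 0.0157]
orientation: [0.55, 3.093, -0.001]
force: [-5.8, -0.4, 9.0]
opening: 0.0559
```

```bash
python3 - <<'E'
from h import *
s=st(); tins("t7"); snap("wrist","wrist7.png"); s=st()
E
```

```text
t 10.25 tcp [ 0.4532 -0.0867  0.0157] cup [-0.249   0.0003] yawY 69.82 F [-5.79 -0.36  9.04] open 0.0559
scene blue [ 0.464  -0.0868] cup [-0.2454 -0.0099] ext [0.036 0.045 0.009] n 23 [300 182  11  10]
scene yellow [ 0.6153 -0.3303] cup [-0.422  -0.2357] ext [0.056 0.054 0.013] n 130 [220 194  15  12]
side yellow [ 0.6121 -0.3373] cup [-0.4296 -0.2351] ext [0.054 0.055 0.009] n 355 [405 276  25  18]
t 10.4 tcp [ 0.4534 -0.0867  0.0157] cup [-2.489e-01  1.000e-04] yawY 69.84 F [-8.1  -0.03 12.5 ] open 0.0556
```

View pics/t7_side.png

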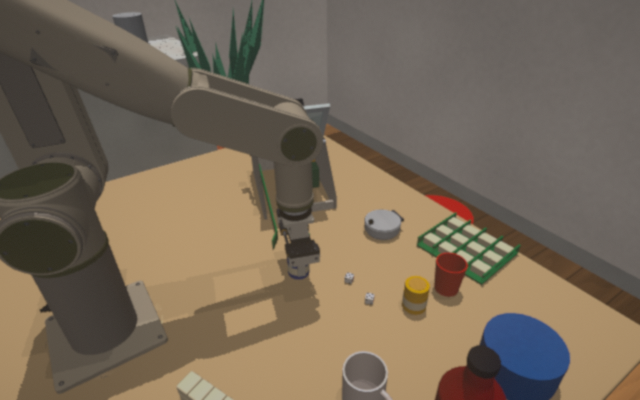

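View pics/wrist7.png

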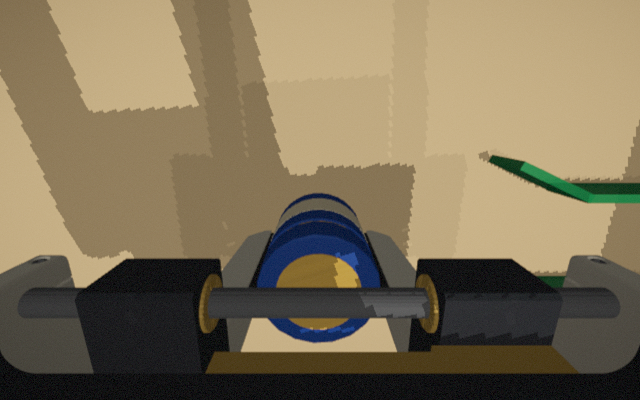

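>>> drive_tool:
  steps:
    - {"tx": 0,"ty": 0,"tz": -0.007,"turn": 0,"jaw": 0.5}
    - {"tx": 0,"ty": 0.07,"tz": -0.007,"turn": 0,"jaw": 0.5}
    - {"tx": 0,"ty": 0.14,"tz": -0.007,"turn": 0,"jaw": 0.5}
    - {"tx": 0,"ty": 0.21,"tz": -0.007,"turn": 0,"jaw": 0.5}
    - {"tx": 0,"ty": 0.28,"tz": -0.007,"turn": 0,"jaw": 0.5}
    - {"tx": 0,"ty": 0.35,"tz": -0.007,"turn": 0,"jaw": 0.5}
    - {"tx": 0,"ty": 0.42,"tz": -0.007,"turn": 0,"jaw": 0.5}
    - {"tx": 0,"ty": 0.42,"tz": -0.007,"turn": 0,"jaw": 0.5}
  force: 12

```text
t: 11.2
tool_pos: [0.498, 0.0337, 0.017]
orientation: [0.547, 3.094, 0.001]
force: [-0.1, -0.5, -0.3]
opening: 0.0555
```

```bash
python3 - <<'E'
from h import *
s=st(); snap("wrist","wrist8.png"); snap("scene","scene8.png")
E
```

```text
t 11.2 tcp [0.498  0.0337 0.017 ] cup [-0.1205 -0.0004] yawY 69.95 F [-0.07 -0.53 -0.32] open 0.0555
```

View pics/wrist8.png

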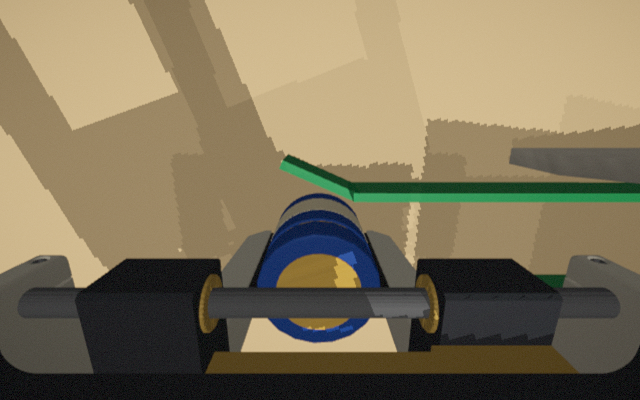

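>>> drive_tool:
  steps:
    - {"tx": 0,"ty": 0.07,"tz": 0,"turn": 0,"jaw": 0.5}
    - {"tx": 0,"ty": 0.14,"tz": 0,"turn": 0,"jaw": 0.5}
    - {"tx": 0,"ty": 0.21,"tz": 0,"turn": 0,"jaw": 0.5}
    - {"tx": 0,"ty": 0.27,"tz": 0,"turn": 0,"jaw": 0.5}
    - {"tx": 0,"ty": 0.27,"tz": 0,"turn": 0,"jaw": 0.5}
    - {"tx": 0,"ty": 0.27,"tz": 0,"turn": 0,"jaw": 0.85}
    - {"tx": 0,"ty": 0.27,"tz": 0,"turn": 0,"jaw": 0.85}
    - {"tx": 0,"ty": 0.27,"tz": 0,"turn": 0,"jaw": 0.85}
    - {"tx": 0,"ty": 0.27,"tz": -0.08,"turn": 0,"jaw": 0.85}
    - {"tx": 0,"ty": 0.27,"tz": -0.18,"turn": 0,"jaw": 0.85}
    - {"tx": 0,"ty": 0.27,"tz": -0.26,"turn": 0,"jaw": 0.85}
    - {"tx": 0,"ty": 0.27,"tz": -0.26,"turn": 0,"jaw": 0.85}

```text
t: 12.5
tool_pos: [0.5281, 0.1075, 0.0994]
orientation: [0.55, 3.086, 0.003]
force: [0.4, 0.2, 0.6]
opening: 0.0791
```

```bash
python3 - <<'E'
from h import *
s=st(); tins("t9"); snap("wrist","wrist9.png"); s=st()
E
```

```text
t 12.5 tcp [0.5281 0.1075 0.0994] cup [-0.0408 -0.0033] yawY 69.8 F [0.4  0.19 0.6 ] open 0.0791
scene blue [0.5385 0.1114] cup [-0.0336 -0.0117] ext [0.033 0.05  0.011] n 40 [345 206  15  10]
scene yellow [ 0.6155 -0.3302] cup [-0.4219 -0.2359] ext [0.052 0.054 0.012] n 131 [220 194  15  11]
scene yellow [0.5249 0.1116] cup [-0.0381  0.0011] ext [0.027 0.028 0.008] n 36 [349 205   8   6]
side yellow [ 0.6123 -0.3372] cup [-0.4295 -0.2353] ext [0.055 0.055 0.007] n 352 [405 276  25  18]
t 12.65 tcp [0.5248 0.1074 0.0943] cup [-0.0421 -0.0002] yawY 69.81 F [-0.87  0.55  1.43] open 0.0788
```

View pics/wrist9.png

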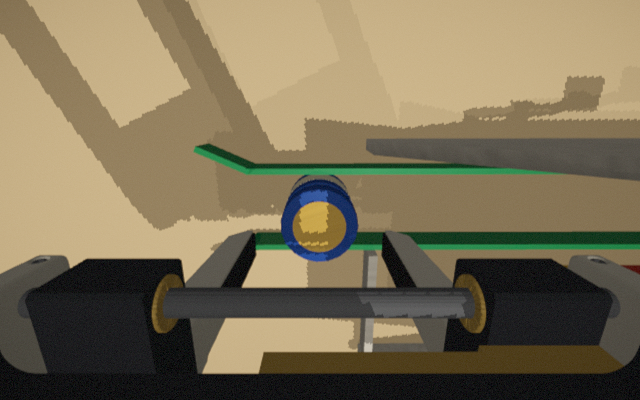

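View pics/t9_scene.png

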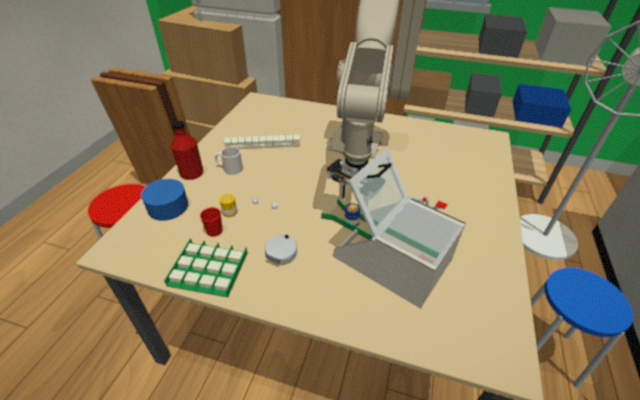

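Blue stands upright between the rails at cupboard x about -40 mm (scene 350,210). Next is yellow.

>>> drive_tool:
  steps:
    - {"tx": 0,"ty": -0.16,"tz": -0.02,"turn": 0,"jaw": 1}
    - {"tx": 0,"ty": -0.3,"tz": -0.1,"turn": 0,"jaw": 1}
    - {"tx": -0.1,"ty": -0.42,"tz": -0.2,"turn": 0,"jaw": 1}
    - {"tx": -0.2,"ty": -0.54,"tz": -0.25,"turn": 0,"jaw": 1}
    - {"tx": -0.32,"ty": -0.65,"tz": -0.25,"turn": 0,"jaw": 1}
    - {"tx": -0.44,"ty": -0.76,"tz": -0.25,"turn": 0,"jaw": 1}
    - {"tx": -0.56,"ty": -0.87,"tz": -0.25,"turn": 0,"jaw": 1}
    - {"tx": -0.67,"ty": -0.97,"tz": -0.25,"turn": 0,"jaw": 1}
    - {"tx": -0.76,"ty": -1,"tz": -0.25,"turn": 0,"jaw": 1}
    - {"tx": -0.79,"ty": -1,"tz": -0.25,"turn": 0,"jaw": 1}
    - {"tx": -0.79,"ty": -1,"tz": -0.25,"turn": 0,"jaw": 1}
    - {"tx": -0.79,"ty": -1,"tz": -0.25,"turn": 0,"jaw": 1}

```text
t: 13.85
tool_pos: [0.6433, -0.255, 0.168]
orientation: [-0.549, -3.09, -0.001]
force: [-0.2, 0.3, 0.6]
opening: 0.0929
```

```bash
python3 - <<'E'
from h import *
s=st(); c,p,d=snap("wrist","wrist10.png"); X=pts(c,d); s=st()
m=np.zeros(d.shape,bool); m[100:255,:320]=True
q=X[m&mask(p,(15,120,80),(32,255,255))&(d>0)&(X[...,2]>.06)&(X[...,2]<.08)]
if len(q): (x,y),r=cv2.minEnclosingCircle((q[:,:2]*1000).astype(np.float32)); print(x,y,r,w2c(np.array([x,y])/1000))
tins("t10")
E
```

```text
t 13.85 tcp [ 0.6433 -0.255   0.168 ] cup [-0.3416 -0.2361] yawY 69.84 F [-0.21  0.33  0.63] open 0.0929
t 13.9 tcp [ 0.6434 -0.2547  0.1686] cup [-0.3414 -0.2361] yawY 69.86 F [-0.84  0.17  0.17] open 0.0929
613.1497192382812 -337.42047119140625 27.88148307800293 [-0.42943421 -0.23610937]
scene blue [0.539  0.1116] cup [-0.0333 -0.0122] ext [0.028 0.053 0.012] n 38 [345 206  15  10]
scene yellow [ 0.6164 -0.3315] cup [-0.4228 -0.2372] ext [0.051 0.055 0.011] n 130 [220 194  15  11]
scene yellow [0.5247 0.1121] cup [-0.0377  0.0014] ext [0.029 0.026 0.007] n 33 [349 206   8   5]
side blue [0.5223 0.099 ] cup [-0.0508 -0.0008] ext [0.049 0.041 0.005] n 42 [275 204  18   8]
side yellow [0.5263 0.1091] cup [-0.0399 -0.0011] ext [0.027 0.025 0.005] n 43 [278 203  11   5]
side yellow [ 0.6129 -0.3375] cup [-0.4296 -0.2358] ext [0.054 0.053 0.007] n 233 [406 276  24  18]
```

View pics/wrist10.png

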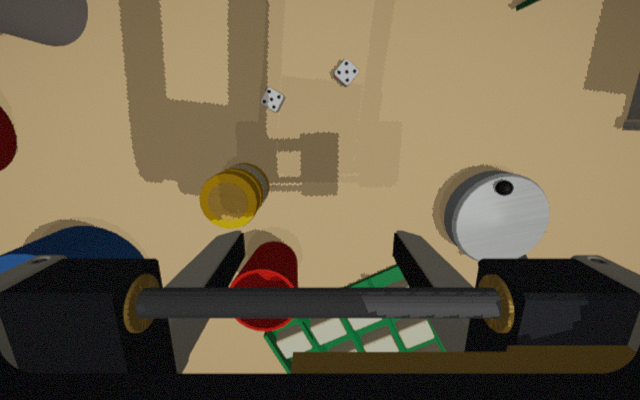

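>>> drive_tool:
  steps:
    - {"tx": 0,"ty": -0.15,"tz": 0,"turn": 0,"jaw": 1}
    - {"tx": 0,"ty": -0.293,"tz": 0,"turn": 0,"jaw": 1}
    - {"tx": 0,"ty": -0.293,"tz": 0.1,"turn": 0,"jaw": 1}
    - {"tx": 0,"ty": -0.293,"tz": 0.24,"turn": 0,"jaw": 1}
    - {"tx": 0,"ty": -0.293,"tz": 0.36,"turn": 0,"jaw": 1}
    - {"tx": 0,"ty": -0.293,"tz": 0.46,"turn": 0,"jaw": 1}
    - {"tx": 0,"ty": -0.293,"tz": 0.505,"turn": 0,"jaw": 1}
    - {"tx": 0,"ty": -0.293,"tz": 0.505,"turn": 0,"jaw": 1}
    - {"tx": 0,"ty": -0.293,"tz": 0.505,"turn": 0,"jaw": 0.5}
    - {"tx": 0,"ty": -0.293,"tz": 0.505,"turn": 0,"jaw": 0.5}
    - {"tx": 0,"ty": -0.293,"tz": 0.505,"turn": 0,"jaw": 0.5}
    - {"tx": 0,"ty": -0.293,"tz": 0.505,"turn": 0,"jaw": 0.5}
  force: 12

```text
t: 15.2
tool_pos: [0.6149, -0.3385, 0.0202]
orientation: [0.549, 3.091, -0.001]
force: [0.0, -0.1, 0.7]
opening: 0.0655
```

>>> drive_tool:
  steps:
    - {"tx": 0,"ty": 0,"tz": 0,"turn": 0,"jaw": 0.5}
    - {"tx": 0,"ty": 0,"tz": 0,"turn": 0,"jaw": 0.5}
  force: 12

```text
t: 15.4
tool_pos: [0.6144, -0.3381, 0.0192]
orientation: [0.55, 3.092, -0.0]
force: [-0.2, 1.1, 3.7]
opening: 0.0556
```

```bash
python3 - <<'E'
from h import *
s=st(); tins("t11",cams=("side",))
E
```

```text
t 15.4 tcp [ 0.6144 -0.3381  0.0192] cup [-0.4297 -0.2375] yawY 69.84 F [-0.21  1.12  3.65] open 0.0556
side blue [0.5226 0.099 ] cup [-0.0507 -0.0011] ext [0.05  0.038 0.007] n 44 [275 204  18   8]
side yellow [0.5269 0.1073] cup [-0.0415 -0.0023] ext [0.029 0.029 0.005] n 41 [278 203  11   5]
side yellow [ 0.5899 -0.3325] cup [-0.4328 -0.2126] ext [0.039 0.04  0.044] n 50 [405 279   9  13]
```

>>> drive_tool:
  steps:
    - {"tx": 0.02,"ty": 0.06,"tz": -0.005,"turn": 0,"jaw": 0.5}
    - {"tx": 0.05,"ty": 0.13,"tz": -0.005,"turn": 0,"jaw": 0.5}
    - {"tx": 0.08,"ty": 0.21,"tz": -0.005,"turn": 0,"jaw": 0.5}
    - {"tx": 0.11,"ty": 0.29,"tz": -0.005,"turn": 0,"jaw": 0.5}
    - {"tx": 0.145,"ty": 0.37,"tz": -0.005,"turn": 0,"jaw": 0.5}
    - {"tx": 0.175,"ty": 0.45,"tz": -0.005,"turn": 0,"jaw": 0.5}
    - {"tx": 0.21,"ty": 0.53,"tz": -0.005,"turn": 0,"jaw": 0.5}
    - {"tx": 0.24,"ty": 0.61,"tz": -0.005,"turn": 0,"jaw": 0.5}
    - {"tx": 0.27,"ty": 0.69,"tz": -0.005,"turn": 0,"jaw": 0.5}
    - {"tx": 0.3,"ty": 0.76,"tz": -0.005,"turn": 0,"jaw": 0.5}
    - {"tx": 0.3,"ty": 0.76,"tz": -0.005,"turn": 0,"jaw": 0.5}
  force: 12

```text
t: 16.55
tool_pos: [0.6071, -0.0888, 0.0194]
orientation: [-0.545, -3.092, -0.002]
force: [-0.0, -0.7, -0.1]
opening: 0.0559
```

```bash
python3 - <<'E'
from h import *
s=st(); snap("scene","scene12.png")
E
```

```text
t 16.55 tcp [ 0.6071 -0.0888  0.0194] cup [-0.198 -0.145] yawY 70.02 F [-0.01 -0.71 -0.14] open 0.0559
```

View pics/scene12.png

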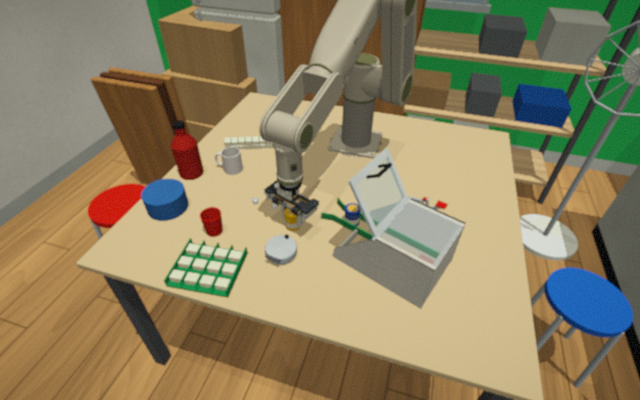

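>>> drive_tool:
  steps:
    - {"tx": 0.07,"ty": -0.02,"tz": 0,"turn": 0,"jaw": 0.5}
    - {"tx": 0.15,"ty": -0.05,"tz": 0,"turn": 0,"jaw": 0.5}
    - {"tx": 0.24,"ty": -0.08,"tz": 0,"turn": 0,"jaw": 0.5}
    - {"tx": 0.33,"ty": -0.11,"tz": 0,"turn": 0,"jaw": 0.5}
    - {"tx": 0.42,"ty": -0.14,"tz": 0,"turn": 0,"jaw": 0.5}
    - {"tx": 0.485,"ty": -0.16,"tz": 0,"turn": 0,"jaw": 0.5}
    - {"tx": 0.485,"ty": -0.16,"tz": 0,"turn": 0,"jaw": 0.5}
    - {"tx": 0.485,"ty": -0.16,"tz": 0,"turn": 0,"jaw": 0.5}
  force: 12

```text
t: 17.4
tool_pos: [0.4556, -0.0883, 0.0205]
orientation: [0.551, 3.091, -0.0]
force: [1.8, 0.6, -1.3]
opening: 0.0557
```

```bash
python3 - <<'E'
from h import *
s=st(); tins("t13",cams=("scene",)); snap("wrist","wrist13.png")
E
```

```text
t 17.4 tcp [ 0.4556 -0.0883  0.0205] cup [-0.2497 -0.0026] yawY 69.79 F [ 1.77  0.56 -1.26] open 0.0557
scene blue [0.5375 0.1114] cup [-0.0339 -0.0109] ext [0.028 0.051 0.012] n 36 [345 206  15  10]
scene yellow [ 0.4601 -0.0862] cup [-0.2462 -0.0061] ext [0.045 0.046 0.014] n 70 [300 181  11  11]
scene yellow [0.5254 0.1121] cup [-0.0374  0.0007] ext [0.023 0.025 0.007] n 33 [349 206   8   5]
```

View pics/wrist13.png

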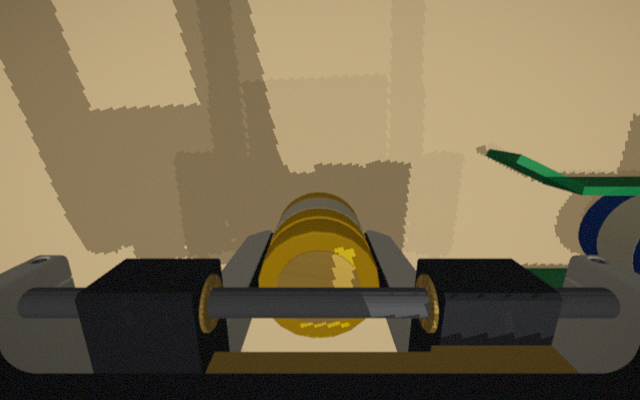

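>>> drive_tool:
  steps:
    - {"tx": 0.007,"ty": 0.06,"tz": 0,"turn": 0,"jaw": 0.5}
    - {"tx": 0.007,"ty": 0.12,"tz": 0,"turn": 0,"jaw": 0.5}
    - {"tx": 0.007,"ty": 0.18,"tz": 0,"turn": 0,"jaw": 0.5}
    - {"tx": 0.007,"ty": 0.24,"tz": 0,"turn": 0,"jaw": 0.5}
    - {"tx": 0.007,"ty": 0.3,"tz": 0,"turn": 0,"jaw": 0.5}
    - {"tx": 0.007,"ty": 0.36,"tz": 0,"turn": 0,"jaw": 0.5}
    - {"tx": 0.007,"ty": 0.42,"tz": 0,"turn": 0,"jaw": 0.5}
    - {"tx": 0.007,"ty": 0.48,"tz": 0,"turn": 0,"jaw": 0.5}
    - {"tx": 0.007,"ty": 0.54,"tz": 0,"turn": 0,"jaw": 0.5}
    - {"tx": 0.007,"ty": 0.6,"tz": 0,"turn": 0,"jaw": 0.5}
    - {"tx": 0.007,"ty": 0.6,"tz": 0,"turn": 0,"jaw": 0.5}
  force: 12

```text
t: 18.6
tool_pos: [0.5166, 0.0837, 0.0201]
orientation: [0.547, 3.093, 0.001]
force: [-0.9, -0.3, -2.1]
opening: 0.056
```

```bash
python3 - <<'E'
from h import *
s=st(); tins("t14"); snap("wrist","wrist14.png")
E
```

```text
t 18.6 tcp [0.5166 0.0837 0.0201] cup [-0.0672 -0.0007] yawY 69.94 F [-0.95 -0.35 -2.14] open 0.056
scene blue [0.5535 0.1465] cup [ 0.0045 -0.0138] ext [0.033 0.032 0.01 ] n 21 [357 212   8   9]
scene yellow [0.5234 0.0844] cup [-0.0642 -0.0069] ext [0.043 0.047 0.012] n 92 [339 201  13  11]
```

View pics/wrist14.png

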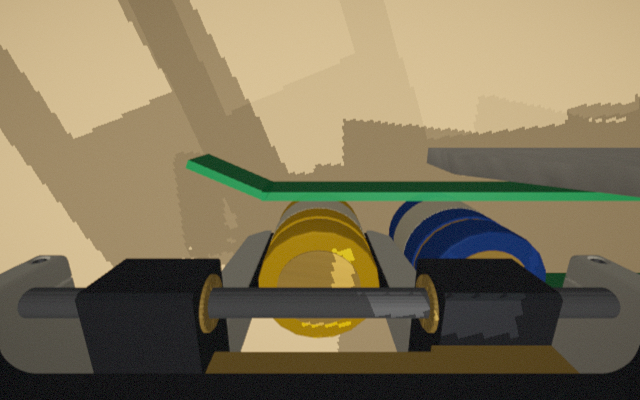

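>>> drive_tool:
  steps:
    - {"tx": 0,"ty": 0.06,"tz": 0,"turn": 0,"jaw": 0.5}
    - {"tx": 0,"ty": 0.107,"tz": 0,"turn": 0,"jaw": 0.5}
    - {"tx": 0,"ty": 0.107,"tz": 0,"turn": 0,"jaw": 0.5}
    - {"tx": 0,"ty": 0.107,"tz": 0,"turn": 0,"jaw": 0.8}
    - {"tx": 0,"ty": 0.107,"tz": 0,"turn": 0,"jaw": 0.8}
    - {"tx": 0,"ty": 0.107,"tz": 0,"turn": 0,"jaw": 0.8}
    - {"tx": 0,"ty": 0.107,"tz": -0.08,"turn": 0,"jaw": 0.8}
    - {"tx": 0,"ty": 0.107,"tz": -0.18,"turn": 0,"jaw": 0.8}
    - {"tx": 0,"ty": 0.107,"tz": -0.26,"turn": 0,"jaw": 0.8}
    - {"tx": 0,"ty": 0.107,"tz": -0.26,"turn": 0,"jaw": 0.8}
    - {"tx": 0,"ty": 0,"tz": -0.26,"turn": 0,"jaw": 1}
    - {"tx": 0,"ty": -0.15,"tz": -0.26,"turn": 0,"jaw": 1}
  force: 12

```text
t: 19.95
tool_pos: [0.4993, 0.04, 0.0975]
orientation: [0.546, 3.094, 0.001]
force: [-0.1, -1.2, 0.0]
opening: 0.0862
```

>>> drive_tool:
  steps:
    - {"tx": 0,"ty": -0.08,"tz": 0,"turn": 0,"jaw": 1}
    - {"tx": 0,"ty": -0.1,"tz": 0,"turn": 0,"jaw": 1}
    - {"tx": 0,"ty": -0.1,"tz": 0,"turn": 0,"jaw": 1}

```text
t: 20.25
tool_pos: [0.4887, 0.0109, 0.0974]
orientation: [-0.553, -3.092, -0.0]
force: [-0.4, 0.2, -0.5]
opening: 0.0931
```

```bash
python3 - <<'E'
from h import *
s=st(); tins("t15"); snap("wrist","wrist15.png");s=st()
E
```

```text
t 20.25 tcp [0.4887 0.0109 0.0974] cup [-0.1451  0.0004] yawY 69.72 F [-0.41  0.18 -0.54] open 0.0931
scene yellow [0.5272 0.1161] cup [-0.0331  0.0005] ext [0.055 0.052 0.012] n 128 [346 204  15  12]
t 20.4 tcp [0.4895 0.0123 0.0978] cup [-0.1435  0.0002] yawY 69.87 F [-0.64  0.11 -0.52] open 0.093
```

View pics/wrist15.png

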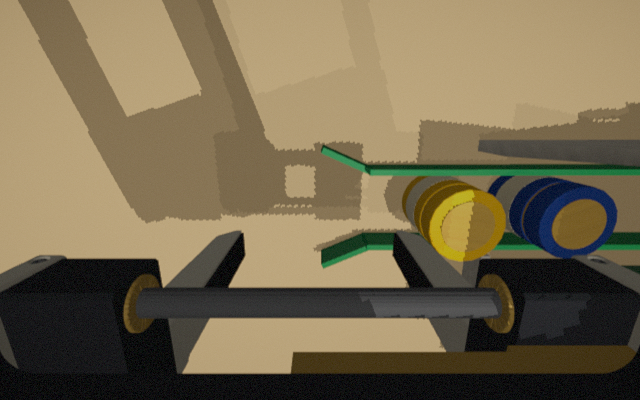

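Both tins stand in single file (wrist 460,220 yellow and 570,215 blue). I go down behind yellow and push.

>>> drive_tool:
  steps:
    - {"tx": 0,"ty": 0,"tz": 0.1,"turn": 0,"jaw": 1}
    - {"tx": 0,"ty": 0,"tz": 0.2,"turn": 0,"jaw": 1}
    - {"tx": 0,"ty": 0,"tz": 0.23,"turn": 0,"jaw": 1}
    - {"tx": 0,"ty": 0,"tz": 0.23,"turn": 0,"jaw": 1}
    - {"tx": 0,"ty": 0.05,"tz": 0.23,"turn": 0,"jaw": 1}
    - {"tx": 0,"ty": 0.1,"tz": 0.23,"turn": 0,"jaw": 1}
    - {"tx": 0,"ty": 0.15,"tz": 0.23,"turn": 0,"jaw": 1}
    - {"tx": 0,"ty": 0.2,"tz": 0.23,"turn": 0,"jaw": 1}
    - {"tx": 0,"ty": 0.25,"tz": 0.23,"turn": 0,"jaw": 1}
    - {"tx": 0,"ty": 0.3,"tz": 0.23,"turn": 0,"jaw": 1}
    - {"tx": 0,"ty": 0.34,"tz": 0.23,"turn": 0,"jaw": 1}
    - {"tx": 0,"ty": 0.34,"tz": 0.23,"turn": 0,"jaw": 1}
  force: 40

```text
t: 21.6
tool_pos: [0.5249, 0.1089, 0.0291]
orientation: [0.547, 3.093, 0.001]
force: [-0.3, -0.5, -0.1]
opening: 0.0929
```

```bash
python3 - <<'E'
from h import *
s=st(); print(s['q']); tins("t16"); snap("wrist","wrist16.png")
z=np.load('/tmp/t16_side.png.npz'); p=z['p'][60:260,180:380]; cv2.imwrite('pics/t16z.png',cv2.resize(p,None,fx=3,fy=3,interpolation=2))
E
```

```text
t 21.6 tcp [0.5249 0.1089 0.0291] cup [-0.0406  0.0001] yawY 69.93 F [-0.31 -0.47 -0.14] open 0.0929
[ 1.08578712e-01  1.37282037e-01  1.84361642e+00  4.84515778e-04
  1.16020187e+00 -1.11208721e+00]
```

View pics/wrist16.png

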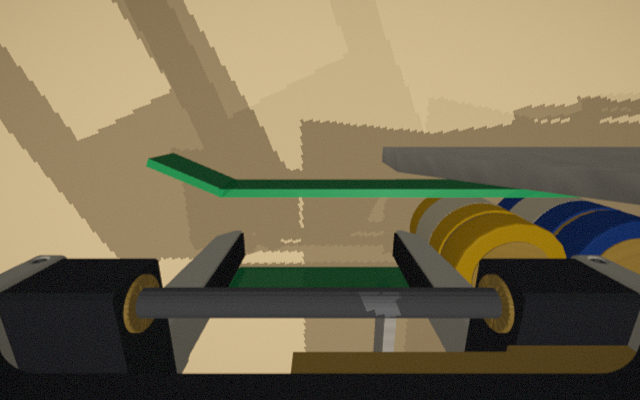

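View pics/t16z.png

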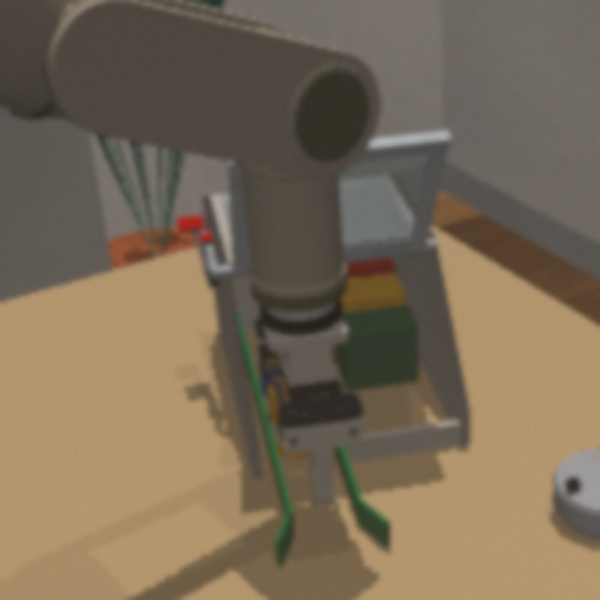

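View pics/t16_scene.png

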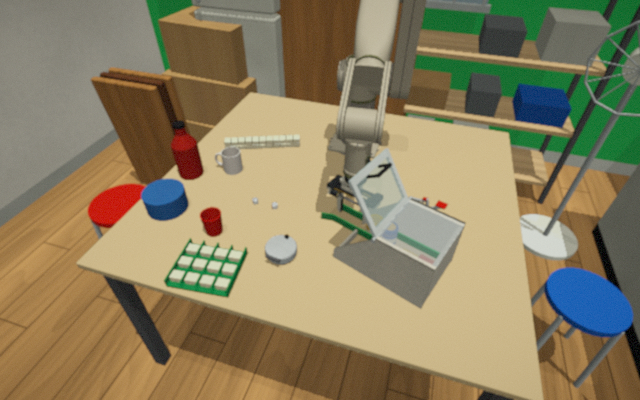

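Now at -41 mm and clear of the door. The wrist flange may only reach about -15 mm before it meets the raised door's edge, so I finish with a short, brisk push and let the tins slide the last few millimetres.

>>> drive_tool:
  steps:
    - {"tx": 0,"ty": 0.012,"tz": 0,"turn": 0,"jaw": 1}
    - {"tx": 0,"ty": 0.085,"tz": 0,"turn": 0,"jaw": 1}
    - {"tx": 0,"ty": 0.085,"tz": 0,"turn": 0,"jaw": 1}
    - {"tx": 0,"ty": 0.085,"tz": 0,"turn": 0,"jaw": 1}

```text
t: 22.15
tool_pos: [0.5331, 0.1309, 0.029]
orientation: [-0.549, -3.093, 0.0]
force: [-0.4, 0.2, 0.6]
opening: 0.0929
```

```bash
python3 - <<'E'
from h import *
s=st(); snap("side","side17.png"); snap("wrist","wrist17.png"); snap("scene","scene17.png"); st()
E
```

```text
t 22.15 tcp [0.5331 0.1309 0.029 ] cup [-0.0171  0.    ] yawY 69.87 F [-0.44  0.22  0.61] open 0.0929
t 22.3 tcp [0.5329 0.1305 0.0289] cup [-0.0176  0.0001] yawY 69.82 F [-0.3  -0.51 -0.27] open 0.0928
```

View pics/wrist17.png

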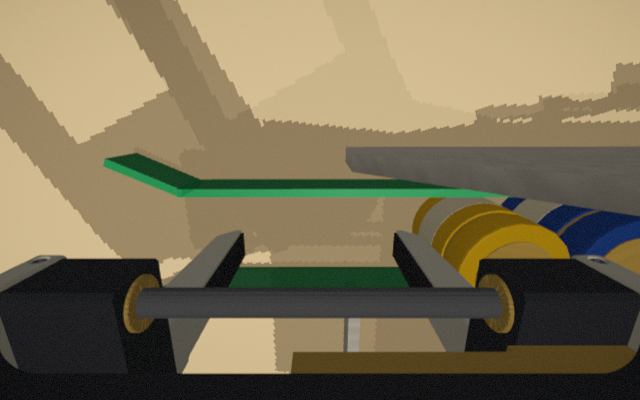

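```bash
python3 - <<'E'
from h import *
c,p,d=snap("wrist","wrist17b.png"); st(); X=pts(c,d)
for nm,lo,hi in (("y",(15,100,60),(34,255,255)),("b",(100,90,30),(130,255,255))):
    m=mask(p,lo,hi)&(d>0)&(X[...,2]>.0)&(X[...,2]<.08); m[:,:400]=False; m[:185]=False
    r=w2c(X)[m]; z=X[m][:,2]; t=z>.064
    print(nm,m.sum(),t.sum(),'side+top x min',np.percentile(r[:,0],[1,99]),'top x',np.percentile(r[t][:,0],[1,99]),'y',np.percentile(r[t][:,1],[1,99]))
E
```

```text
t 22.35 tcp [0.5329 0.1306 0.029 ] cup [-0.0175  0.0001] yawY 69.81 F [0.72 0.51 0.07] open 0.0932
y 7351 4417 side+top x min [0.04881696 0.13296742] top x [0.04960434 0.13358309] y [0.00027197 0.02874334]
b 3378 1438 side+top x min [0.10722766 0.1308812 ] top x [0.10698531 0.1308413 ] y [0.01247275 0.03077889]
```

```bash
python3 - <<'E'
from h import *
for n,f,sl in (("scene","scene17.png",(slice(130,260),slice(310,480))),):
    z=np.load('/tmp/%s.npz'%f); cv2.imwrite('pics/z17.png',cv2.resize(z['p'][sl],None,fx=4.5,fy=4.5,interpolation=2))
z=np.load('/tmp/scene17.png.npz'); X=pts(robot.get_calibration("scene"),z['d']); r=w2c(X)
# arm points near axis: 
m=(z['d']>0)&(abs(r[...,1]-.0)<.1)&(abs(r[...,0]+.0175)<.12)&(X[...,2]>.2)
for a in np.arange(.2,.5,.02):
    k=m&(X[...,2]>=a)&(X[...,2]<a+.02); print(round(a,2),k.sum(),np.round(np.percentile(r[k],[2,98],axis=0),3).tolist() if k.sum()>3 else '')
E
```

```text
0.2 13 [[-0.056, -0.033], [-0.041, -0.009]]
0.22 94 [[-0.042, -0.095], [0.102, 0.044]]
0.24 265 [[-0.04, -0.097], [0.098, 0.042]]
0.26 293 [[-0.039, -0.096], [0.086, 0.044]]
0.28 237 [[-0.039, -0.098], [0.073, 0.046]]
0.3 315 [[-0.038, -0.096], [0.061, 0.044]]
0.32 481 [[-0.035, -0.096], [0.091, 0.041]]
0.34 148 [[-0.039, -0.067], [0.088, 0.009]]
0.36 186 [[-0.047, -0.057], [0.05, 0.001]]
0.38 198 [[-0.047, -0.068], [0.061, 0.0]]
0.4 304 [[-0.047, -0.07], [0.062, 0.015]]
0.42 417 [[-0.066, -0.067], [0.06, 0.041]]
0.44 573 [[-0.067, -0.054], [0.052, 0.037]]
0.46 206 [[-0.104, -0.025], [0.037, 0.075]]
0.48 161 [[-0.113, 0.016], [0.014, 0.098]]
```

View pics/z17.png

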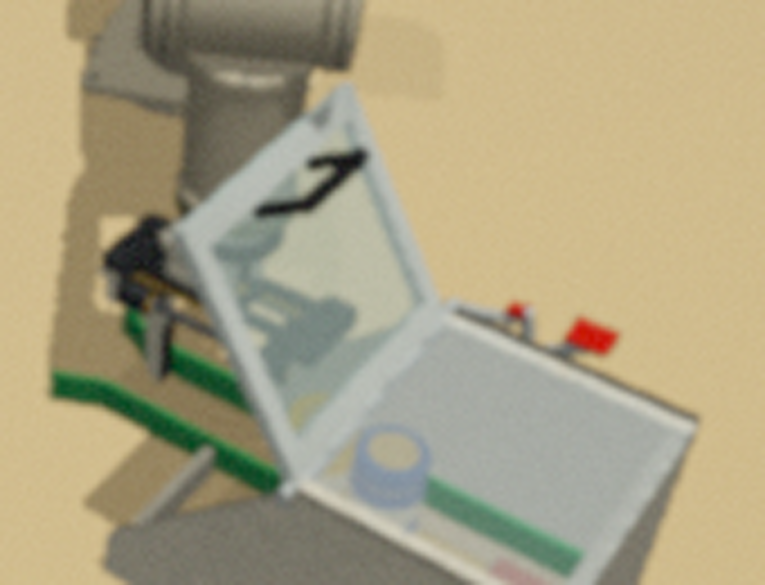

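The tins are at about 77 and 135 mm (blue visible at zoom 390,465). I creep a few mm more and watch the force.

>>> drive_tool:
  steps:
    - {"tx": 0,"ty": 0.007,"tz": 0,"turn": 0,"jaw": 1}
    - {"tx": 0,"ty": 0.014,"tz": 0,"turn": 0,"jaw": 1}
    - {"tx": 0,"ty": 0.02,"tz": 0,"turn": 0,"jaw": 1}
    - {"tx": 0,"ty": 0.02,"tz": 0,"turn": 0,"jaw": 1}

```text
t: 22.75
tool_pos: [0.5352, 0.1368, 0.029]
orientation: [-0.55, -3.093, 0.0]
force: [-0.6, -1.0, -0.2]
opening: 0.093
```

```bash
cat >> h.py <<'E'
def ylook(f):
    c,p,d=snap("wrist",f); s=st(); X=pts(c,d); m=mask(p,(15,100,60),(34,255,255))&(d>0)&(X[...,2]<.08)&(X[...,2]>0); m[:,:400]=False; m[:185]=False
    r=w2c(X)[m]; print('yellow rear',np.round(np.percentile(r[:,0],[.5,1,2]),4)); print('tq',np.round(s['joint_torque'],2))
E
python3 - <<'E'
from h import *
ylook("wrist18.png")
E
```

```text
t 22.8 tcp [0.5351 0.1368 0.0289] cup [-0.0109  0.0001] yawY 69.85 F [-0.27 -0.47  0.55] open 0.093
yellow rear [0.0503 0.0508 0.0515]
tq [ 6.800e-01 -5.280e+01 -4.373e+01  2.600e-01 -5.000e-02  3.000e-02]
```

>>> drive_tool:
  steps:
    - {"tx": 0,"ty": 0.007,"tz": 0,"turn": 0,"jaw": 1}
    - {"tx": 0,"ty": 0.014,"tz": 0,"turn": 0,"jaw": 1}
    - {"tx": 0,"ty": 0.018,"tz": 0,"turn": 0,"jaw": 1}
    - {"tx": 0,"ty": 0.018,"tz": 0,"turn": 0,"jaw": 1}

```text
t: 23.2
tool_pos: [0.5371, 0.142, 0.029]
orientation: [-0.55, -3.093, -0.0]
force: [-0.8, -0.3, -0.8]
opening: 0.0934
```

```bash
python3 - <<'E'
from h import *
ylook("wrist19.png"); snap("scene","scene19.png")
E
```

```text
t 23.25 tcp [0.5371 0.142  0.029 ] cup [-0.0053  0.0001] yawY 69.85 F [-0.82  0.02  0.14] open 0.093
yellow rear [0.0559 0.0563 0.057 ]
tq [ 7.700e-01 -5.319e+01 -4.372e+01  2.700e-01 -5.000e-02  2.000e-02]
```

>>> drive_tool:
  steps:
    - {"tx": 0,"ty": 0.006,"tz": 0,"turn": 0,"jaw": 1}
    - {"tx": 0,"ty": 0.011,"tz": 0,"turn": 0,"jaw": 1}
    - {"tx": 0,"ty": 0.011,"tz": 0,"turn": 0,"jaw": 1}
    - {"tx": 0,"ty": 0,"tz": 0,"turn": 0,"jaw": 1}
    - {"tx": 0,"ty": -0.05,"tz": 0,"turn": 0,"jaw": 1}
    - {"tx": 0,"ty": -0.15,"tz": 0,"turn": 0,"jaw": 1}
    - {"tx": 0,"ty": -0.3,"tz": 0,"turn": 0,"jaw": 1}
    - {"tx": 0,"ty": -0.45,"tz": -0.05,"turn": 0,"jaw": 1}
    - {"tx": 0,"ty": -0.58,"tz": -0.2,"turn": 0,"jaw": 1}
    - {"tx": 0,"ty": -0.6,"tz": -0.35,"turn": 0,"jaw": 1}
    - {"tx": 0,"ty": -0.6,"tz": -0.5,"turn": 0,"jaw": 1}
    - {"tx": 0,"ty": -0.6,"tz": -0.6,"turn": 0,"jaw": 1}

```text
t: 24.5
tool_pos: [0.4756, -0.0287, 0.2133]
orientation: [0.552, 3.088, -0.0]
force: [0.8, -0.6, -0.6]
opening: 0.0932
```

```bash
python3 - <<'E'
from h import *
s=st(); print(s['q'])
c,p,d=snap("wrist","wrist20.png"); snap("scene","scene20.png"); snap("side","side20.png")
X=pts(c,d); r=w2c(X)
for nm,lo,hi in (("y",(15,100,60),(34,255,255)),("b",(100,90,30),(130,255,255))):
    m=mask(p,lo,hi)&(d>0)&(X[...,2]>.06)&(X[...,2]<.08)&(abs(r[...,1])<.045)
    if m.sum()>10: print(nm,m.sum(),np.percentile(r[m],[1,99],axis=0))
z=np.load('/tmp/side20.png.npz'); cv2.imwrite('pics/side20z.png',cv2.resize(z['p'][60:260,180:400],None,fx=3.4,fy=3,interpolation=2))
X=pts(robot.get_calibration("side"),z['d']); r=w2c(X)
for nm,lo,hi in (("y",(15,100,60),(34,255,255)),("b",(100,90,30),(130,255,255))):
    m=mask(z['p'],lo,hi)&(z['d']>0)&(X[...,2]>.005)&(X[...,2]<.08)&(abs(r[...,1])<.045)
    if m.sum()>10: print('side',nm,m.sum(),np.percentile(r[m],[1,99],axis=0),np.percentile(X[m][:,2],[1,99]))
m=(z['d']>0)&(r[...,0]>-.02)&(r[...,0]<.13)&(r[...,1]>-.155)&(r[...,1]<.03)&(X[...,2]>.322)&(X[...,2]<.335); print('tip',m.sum(),np.percentile(r[m][:,0],[2,50]))
E
```

```text
t 24.5 tcp [ 0.4756 -0.0287  0.2133] cup [-0.1868 -0.0008] yawY 69.75 F [ 0.85 -0.62 -0.55] open 0.0932
[-1.67857631e-01 -2.12911074e-01  1.83177136e+00 -8.99545073e-05
  1.51778922e+00 -1.38513117e+00]
y 3073 [[ 0.05902098 -0.02331888]
 [ 0.15844721  0.02799045]]
b 1031 [[ 0.11552454 -0.02137599]
 [ 0.16555658  0.03046716]]
side y 364 [[ 0.05822534 -0.03156264]
 [ 0.15874077  0.0277472 ]] [0.00569128 0.07152691]
tip 112 [0.02674681 0.03221934]
```

View pics/side20z.png

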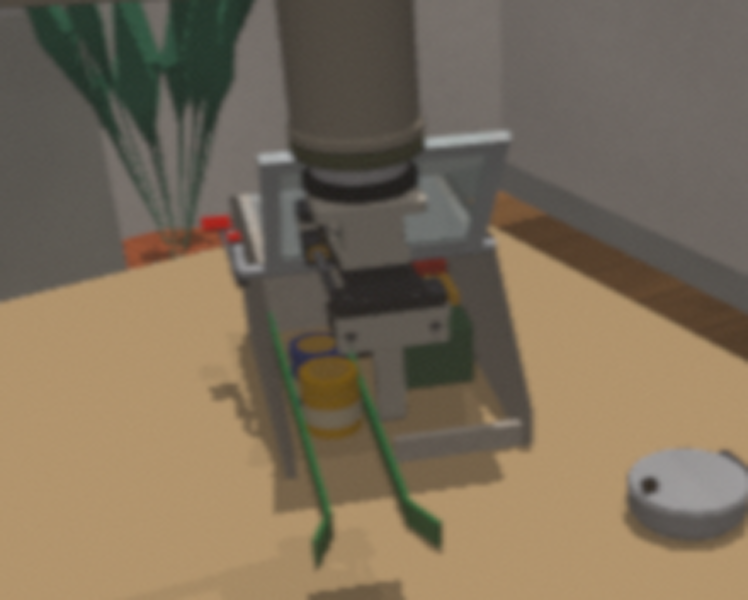

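View pics/wrist20.png

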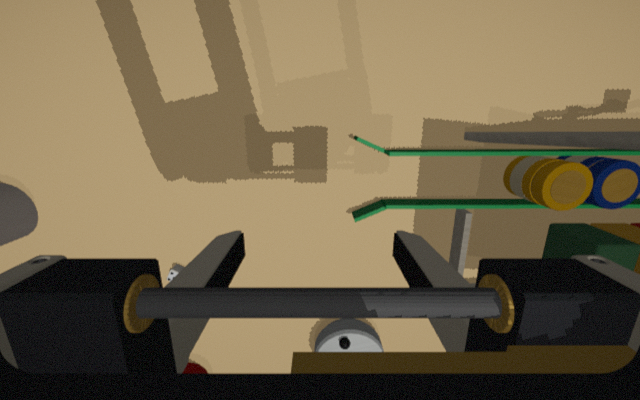

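Yellow's middle is at about 87 mm with blue right behind it, both upright, and the door is still locked (tip unchanged). Now I go up and over to the red pad.

>>> drive_tool:
  steps:
    - {"tx": 0,"ty": 0,"tz": -0.15,"turn": 0,"jaw": 0}
    - {"tx": 0,"ty": 0,"tz": -0.3,"turn": 0,"jaw": 0}
    - {"tx": 0,"ty": 0,"tz": -0.45,"turn": 0,"jaw": 0}
    - {"tx": 0,"ty": 0,"tz": -0.6,"turn": 0,"jaw": 0}
    - {"tx": 0,"ty": 0.05,"tz": -0.66,"turn": 0,"jaw": 0}
    - {"tx": 0.03,"ty": 0.2,"tz": -0.66,"turn": 0,"jaw": 0}
    - {"tx": 0.06,"ty": 0.35,"tz": -0.66,"turn": 0,"jaw": 0}
    - {"tx": 0.1,"ty": 0.5,"tz": -0.66,"turn": 0,"jaw": 0}
    - {"tx": 0.14,"ty": 0.65,"tz": -0.66,"turn": 0,"jaw": 0}
    - {"tx": 0.18,"ty": 0.8,"tz": -0.66,"turn": 0,"jaw": 0}
    - {"tx": 0.2,"ty": 0.95,"tz": -0.66,"turn": 0,"jaw": 0}
    - {"tx": 0.2,"ty": 1,"tz": -0.66,"turn": 0,"jaw": 0}
  force: 20

```text
t: 25.85
tool_pos: [0.5213, 0.2786, 0.4035]
orientation: [-0.543, -3.09, 0.003]
force: [-0.0, -1.4, 0.4]
opening: 0.0022
```

>>> drive_tool:
  steps:
    - {"tx": 0,"ty": 0.1,"tz": 0,"turn": 0,"jaw": 0}
    - {"tx": 0,"ty": 0.15,"tz": 0,"turn": 0,"jaw": 0}
    - {"tx": 0,"ty": 0.15,"tz": 0,"turn": 0,"jaw": 0}

```text
t: 26.15
tool_pos: [0.5373, 0.3185, 0.4034]
orientation: [-0.546, -3.09, 0.004]
force: [-0.3, -0.1, 0.5]
opening: 0.0005
```

```bash
python3 - <<'E'
from h import *
s=st(); print(s['q']); c,p,d=snap("wrist","wrist21.png"); snap("scene","scene21.png"); st()
X=pts(c,d); m=(mask(p,(0,120,60),(10,255,255))|mask(p,(170,120,60),(180,255,255)))&(d>0)&(X[...,2]>.175)&(X[...,2]<.2); r=w2c(X)[m]; 
print(len(r)); k=(r[:,0]>.19)&(r[:,0]<.27)&(r[:,1]>.03)
if k.any(): print(np.percentile(r[k],[1,50,99],axis=0),np.median(X[m][k][:,2]))
E
```

```text
t 26.15 tcp [0.5373 0.3185 0.4034] cup [0.1605 0.0605] yawY 69.96 F [-0.32 -0.11  0.5 ] open 0.0005
[ 4.52843238e-01  2.10067804e-01  1.06602034e+00  2.73766970e-04
  1.87043721e+00 -7.68080646e-01]
t 26.25 tcp [0.5374 0.3168 0.4051] cup [0.1589 0.0599] yawY 69.86 F [ 0.13 -0.07  0.72] open 0.0004
601
[[0.21264462 0.06458955]
 [0.22805873 0.07834377]
 [0.2440787  0.09151941]] 0.18603268229667103
```

View pics/wrist21.png

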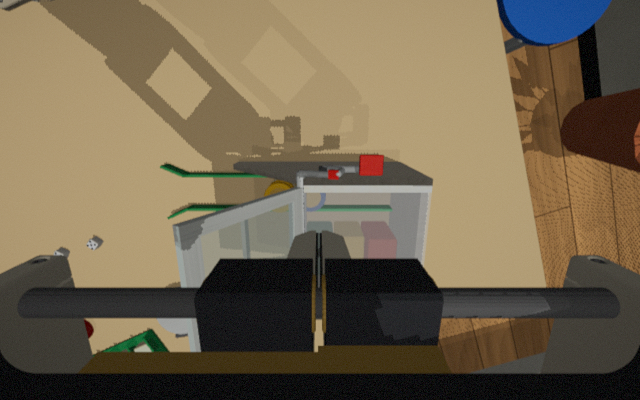

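View pics/scene21.png

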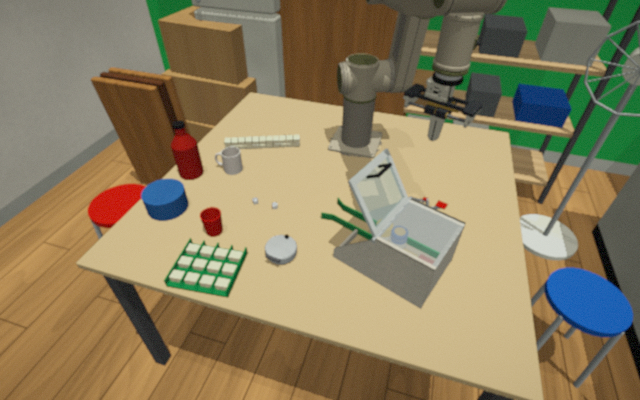

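>>> drive_tool:
  steps:
    - {"tx": 0.03,"ty": 0.12,"tz": 0,"turn": 0,"jaw": 0}
    - {"tx": 0.06,"ty": 0.227,"tz": 0,"turn": 0,"jaw": 0}
    - {"tx": 0.06,"ty": 0.227,"tz": 0.15,"turn": 0,"jaw": 0}
    - {"tx": 0.06,"ty": 0.227,"tz": 0.3,"turn": 0,"jaw": 0}
    - {"tx": 0.06,"ty": 0.227,"tz": 0.43,"turn": 0,"jaw": 0}
    - {"tx": 0.06,"ty": 0.227,"tz": 0.55,"turn": 0,"jaw": 0}
    - {"tx": 0.06,"ty": 0.227,"tz": 0.62,"turn": 0,"jaw": 0}
    - {"tx": 0.06,"ty": 0.227,"tz": 0.66,"turn": 0,"jaw": 0}
    - {"tx": 0.06,"ty": 0.227,"tz": 0.66,"turn": 0,"jaw": 0}

```text
t: 27.15
tool_pos: [0.5434, 0.386, 0.207]
orientation: [-0.551, -3.09, 0.004]
force: [0.4, 0.7, -0.7]
opening: 0.0006
```

```bash
python3 - <<'E'
from h import *
st();snap("wrist","wrist22.png"); snap("side","side22.png"); st()
E
```

```text
t 27.15 tcp [0.5434 0.386  0.207 ] cup [0.226 0.078] yawY 69.79 F [ 0.4   0.73 -0.7 ] open 0.0006
t 27.25 tcp [0.5448 0.3873 0.2105] cup [0.2276 0.0771] yawY 69.81 F [ 0.79 -0.03 -0.61] open 0.0004
```

View pics/wrist22.png

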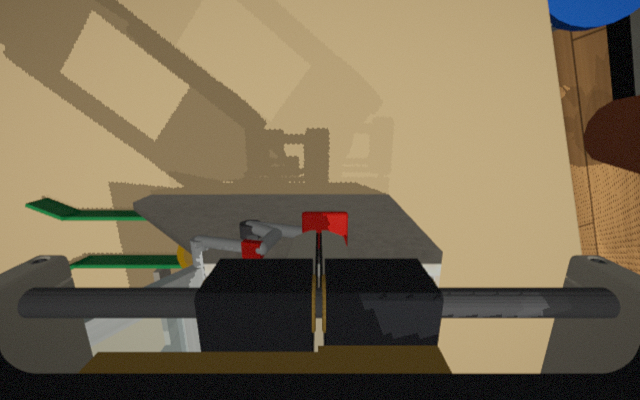

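>>> drive_tool:
  steps:
    - {"tx": 0,"ty": 0,"tz": 0.03,"turn": 0,"jaw": 0}
    - {"tx": 0,"ty": 0,"tz": 0.06,"turn": 0,"jaw": 0}
    - {"tx": 0,"ty": 0,"tz": 0.09,"turn": 0,"jaw": 0}
    - {"tx": 0,"ty": 0,"tz": 0.11,"turn": 0,"jaw": 0}
    - {"tx": 0,"ty": 0,"tz": 0.13,"turn": 0,"jaw": 0}
    - {"tx": 0,"ty": 0,"tz": 0.13,"turn": 0,"jaw": 0}
    - {"tx": 0,"ty": 0,"tz": 0.13,"turn": 0,"jaw": 0}

```text
t: 27.95
tool_pos: [0.5439, 0.3873, 0.1696]
orientation: [-0.55, -3.092, 0.001]
force: [-0.1, 0.7, 1.7]
opening: 0.0001
```

```bash
python3 - <<'E'
from h import *
st();snap("side","side23.png"); snap("scene","scene23.png"); st()
E
```

```text
t 27.95 tcp [0.5439 0.3873 0.1696] cup [0.2273 0.078 ] yawY 69.84 F [-0.11  0.74  1.69] open 0.0001
t 28.05 tcp [0.5439 0.3872 0.1698] cup [0.2273 0.078 ] yawY 69.84 F [-0.42 -0.09  2.08] open 0.0002
```

View pics/scene23.png

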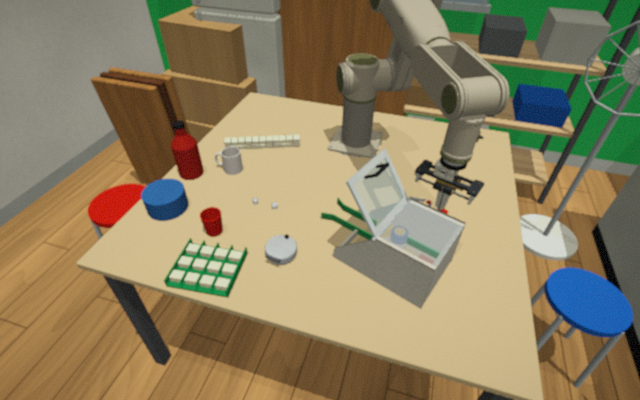

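>>> drive_tool:
  steps:
    - {"tx": 0,"ty": 0,"tz": 0.004,"turn": 0,"jaw": 0}
    - {"tx": 0,"ty": 0,"tz": 0.004,"turn": 0,"jaw": 0}
    - {"tx": 0,"ty": 0,"tz": 0.004,"turn": 0,"jaw": 0}
    - {"tx": 0,"ty": 0,"tz": 0.004,"turn": 0,"jaw": 0}
    - {"tx": 0,"ty": 0,"tz": 0.004,"turn": 0,"jaw": 0}
    - {"tx": 0,"ty": 0,"tz": 0.004,"turn": 0,"jaw": 0}
    - {"tx": 0,"ty": 0,"tz": 0.004,"turn": 0,"jaw": 0}
    - {"tx": 0,"ty": 0,"tz": 0.004,"turn": 0,"jaw": 0}
    - {"tx": 0,"ty": 0,"tz": 0.004,"turn": 0,"jaw": 0}
    - {"tx": 0,"ty": 0,"tz": 0.004,"turn": 0,"jaw": 0}
    - {"tx": 0,"ty": 0,"tz": 0.004,"turn": 0,"jaw": 0}
    - {"tx": 0,"ty": 0,"tz": 0.004,"turn": 0,"jaw": 0}

```text
t: 29.25
tool_pos: [0.5442, 0.3875, 0.1688]
orientation: [-0.55, -3.093, 0.0]
force: [-0.4, 0.6, 2.2]
opening: 0.0005
```

```bash
python3 - <<'E'
from h import *
st();snap("scene","scene24.png"); st()
E
```

```text
t 29.25 tcp [0.5442 0.3875 0.1688] cup [0.2277 0.0778] yawY 69.84 F [-0.39  0.62  2.2 ] open 0.0005
t 29.3 tcp [0.5442 0.3875 0.1688] cup [0.2276 0.0778] yawY 69.84 F [-1.4  -0.22  1.82] open 0.0004
```

View pics/scene24.png

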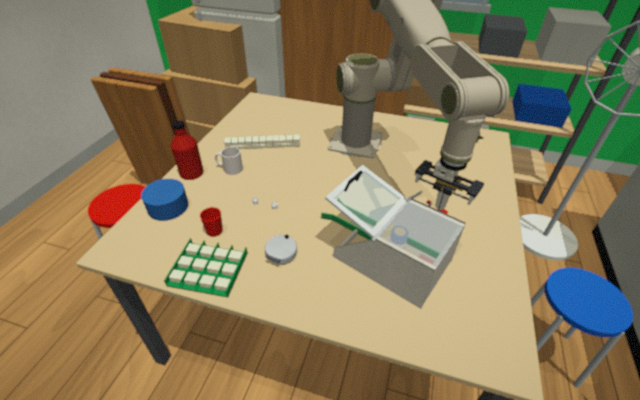

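The door is sinking slowly (scene 365,200), already well below 1.5. I hold a little longer, then lift off.

>>> drive_tool:
  steps:
    - {"tx": 0,"ty": 0,"tz": 0,"turn": 0,"jaw": 0}
    - {"tx": 0,"ty": 0,"tz": 0,"turn": 0,"jaw": 0}
    - {"tx": 0,"ty": 0,"tz": 0,"turn": 0,"jaw": 0}
    - {"tx": 0,"ty": 0,"tz": 0,"turn": 0,"jaw": 0}
    - {"tx": 0,"ty": 0,"tz": 0,"turn": 0,"jaw": 0}
    - {"tx": 0,"ty": 0,"tz": 0,"turn": 0,"jaw": 0}
    - {"tx": 0,"ty": 0,"tz": 0,"turn": 0,"jaw": 0}
    - {"tx": 0,"ty": 0,"tz": -0.05,"turn": 0,"jaw": 0}
    - {"tx": 0,"ty": 0,"tz": -0.12,"turn": 0,"jaw": 0}
    - {"tx": 0,"ty": 0,"tz": -0.25,"turn": 0,"jaw": 0}
    - {"tx": 0,"ty": 0,"tz": -0.35,"turn": 0,"jaw": 0}
    - {"tx": 0,"ty": 0,"tz": -0.35,"turn": 0,"jaw": 0}

```text
t: 30.5
tool_pos: [0.5465, 0.3889, 0.282]
orientation: [0.549, 3.085, 0.011]
force: [1.1, 0.2, 1.4]
opening: 0.0004
```

>>> drive_tool:
  steps:
    - {"tx": 0,"ty": 0,"tz": 0,"turn": 0,"jaw": 0}
    - {"tx": 0,"ty": 0,"tz": 0,"turn": 0,"jaw": 0}
    - {"tx": 0,"ty": 0,"tz": 0,"turn": 0,"jaw": 0}
    - {"tx": 0,"ty": 0,"tz": 0,"turn": 0,"jaw": 0}
    - {"tx": 0,"ty": 0,"tz": 0,"turn": 0,"jaw": 0}
    - {"tx": 0,"ty": 0,"tz": 0,"turn": 0,"jaw": 0}
    - {"tx": 0,"ty": 0,"tz": 0,"turn": 0,"jaw": 0}
    - {"tx": 0,"ty": 0,"tz": 0,"turn": 0,"jaw": 0}
    - {"tx": 0,"ty": 0,"tz": 0,"turn": 0,"jaw": 0}
    - {"tx": 0,"ty": 0,"tz": 0,"turn": 0,"jaw": 0}
    - {"tx": 0,"ty": 0,"tz": 0,"turn": 0,"jaw": 0}
    - {"tx": 0,"ty": 0,"tz": 0,"turn": 0,"jaw": 0}

```text
t: 31.7
tool_pos: [0.5442, 0.3875, 0.2738]
orientation: [-0.55, -3.093, 0.0]
force: [0.1, 0.6, -0.6]
opening: 0.0
```

```bash
python3 - <<'E'
from h import *
st();snap("scene","scene25.png"); c,p,d=snap("side","side25.png"); st()
E
```

```text
t 31.7 tcp [0.5442 0.3875 0.2738] cup [0.2277 0.0778] yawY 69.84 F [ 0.07  0.62 -0.58] open 0.0
t 31.8 tcp [0.5442 0.3876 0.2739] cup [0.2277 0.0778] yawY 69.84 F [-0.5  -0.4  -0.53] open 0.0001
```

View pics/scene25.png

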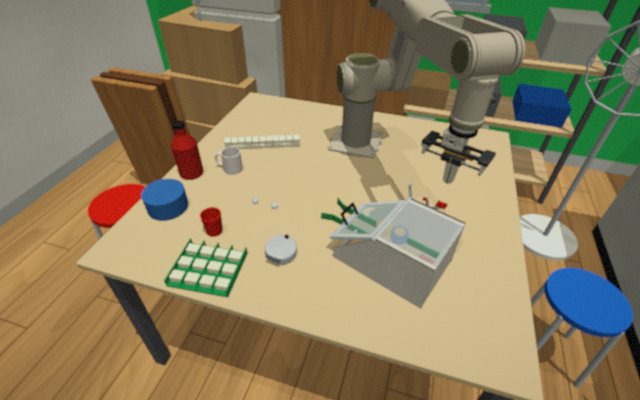

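View pics/side25.png

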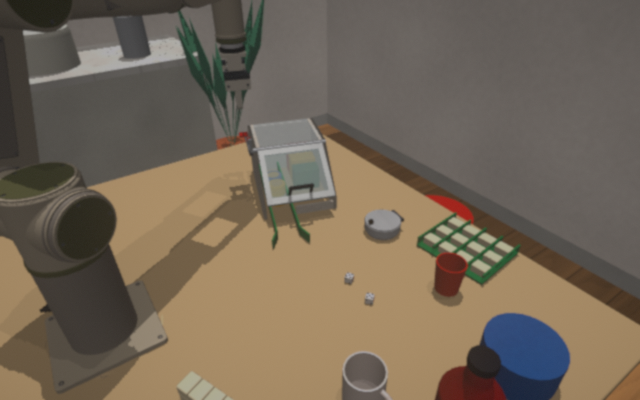

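>>> drive_tool:
  steps:
    - {"tx": -0.05,"ty": -0.12,"tz": 0,"turn": 0,"jaw": 0}
    - {"tx": -0.13,"ty": -0.25,"tz": 0,"turn": 0,"jaw": 0}
    - {"tx": -0.2,"ty": -0.38,"tz": 0,"turn": 0,"jaw": 0}
    - {"tx": -0.28,"ty": -0.5,"tz": 0,"turn": 0,"jaw": 0}
    - {"tx": -0.35,"ty": -0.63,"tz": 0,"turn": 0,"jaw": 0}
    - {"tx": -0.42,"ty": -0.75,"tz": 0.05,"turn": 0,"jaw": 0}
    - {"tx": -0.45,"ty": -0.83,"tz": 0.15,"turn": 0,"jaw": 0}
    - {"tx": -0.45,"ty": -0.83,"tz": 0.28,"turn": 0,"jaw": 0}
    - {"tx": -0.45,"ty": -0.83,"tz": 0.38,"turn": 0,"jaw": 0}
    - {"tx": -0.45,"ty": -0.83,"tz": 0.4,"turn": 0,"jaw": 0}
    - {"tx": -0.45,"ty": -0.83,"tz": 0.4,"turn": 0,"jaw": 0}

```text
t: 32.9
tool_pos: [0.5843, 0.1073, 0.153]
orientation: [-0.549, -3.091, 0.001]
force: [-0.0, 0.0, 1.1]
opening: 0.0006
```

```bash
python3 - <<'E'
from h import *
st(); c,p,d=snap("wrist","wrist26.png"); snap("side","side26.png"); st()
X=pts(c,d); r=w2c(X); m=(hsv(p)[...,2]<70)&(d>0)&(X[...,2]>.09)&(X[...,2]<.13)&(abs(r[...,1]+.055)<.05)&(abs(r[...,0]+.02)<.04); 
if m.any(): print(m.sum(),np.percentile(r[m],[1,50,99],axis=0),np.percentile(X[m][:,2],[5,50,95]))
E
```

```text
t 32.9 tcp [0.5843 0.1073 0.153 ] cup [-0.0217 -0.0562] yawY 69.84 F [-0.01  0.03  1.13] open 0.0006
t 33.0 tcp [0.5863 0.1076 0.156 ] cup [-0.0207 -0.0579] yawY 69.86 F [-0.92  0.27  0.73] open 0.0006
1049 [[-0.03257165 -0.06264082]
 [-0.02565851 -0.03508503]
 [-0.00912526 -0.01994474]] [0.09498589 0.11457124 0.11652667]
```

View pics/wrist26.png

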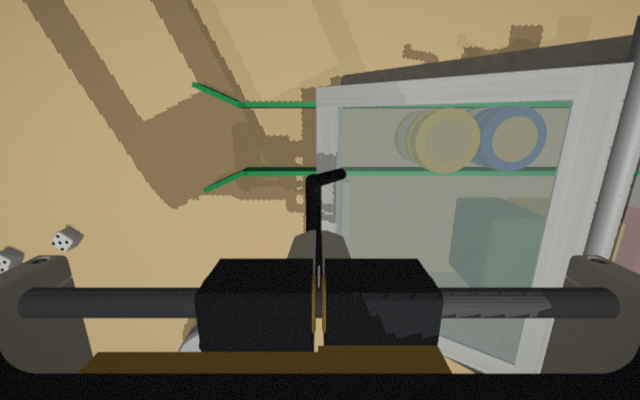

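>>> drive_tool:
  steps:
    - {"tx": 0,"ty": 0,"tz": 0.06,"turn": 0,"jaw": 0}
    - {"tx": 0,"ty": 0,"tz": 0.11,"turn": 0,"jaw": 0}
    - {"tx": 0,"ty": 0,"tz": 0.13,"turn": 0,"jaw": 0}
    - {"tx": 0,"ty": 0,"tz": 0.15,"turn": 0,"jaw": 0}
    - {"tx": 0,"ty": 0,"tz": 0.17,"turn": 0,"jaw": 0}
    - {"tx": 0,"ty": 0,"tz": 0.19,"turn": 0,"jaw": 0}
    - {"tx": 0,"ty": 0,"tz": 0.205,"turn": 0,"jaw": 0}
    - {"tx": 0,"ty": 0,"tz": 0.215,"turn": 0,"jaw": 0}
    - {"tx": 0,"ty": 0,"tz": 0.215,"turn": 0,"jaw": 0}
    - {"tx": 0,"ty": 0,"tz": 0.215,"turn": 0,"jaw": 0}

```text
t: 34.0
tool_pos: [0.585, 0.1072, 0.0892]
orientation: [-0.55, -3.093, 0.0]
force: [0.1, -0.1, 0.6]
opening: 0.0007
```

```bash
cat >> h.py <<'E'
def bar(f):
    c,p,d=snap("wrist",f); X=pts(c,d); r=w2c(X); m=(hsv(p)[...,2]<70)&(d>0)&(X[...,2]>.078)&(X[...,2]<.13)&(r[...,1]>-.04)&(r[...,1]<-.02)&(abs(r[...,0]+.02)<.02); v=np.mgrid[0:400,0:640][0]; m&=v<232
    if m.any(): print('bar',m.sum(),np.percentile(r[m],[1,50,99],axis=0).round(4).tolist(),np.percentile(X[m][:,2],[50,90,99]))
E
python3 - <<'E'
from h import *
st(); bar("wrist27.png"); st()
E
```

```text
t 34.0 tcp [0.585  0.1072 0.0892] cup [-0.0216 -0.0569] yawY 69.84 F [ 0.14 -0.08  0.6 ] open 0.0007
bar 701 [[-0.0201, -0.0396], [-0.0136, -0.0279], [-0.0036, -0.0202]] [0.0875755  0.08907832 0.08984816]
t 34.05 tcp [0.5851 0.1072 0.0894] cup [-0.0215 -0.0569] yawY 69.84 F [-0.52 -1.1   0.08] open 0.0003
```

View pics/wrist27.png

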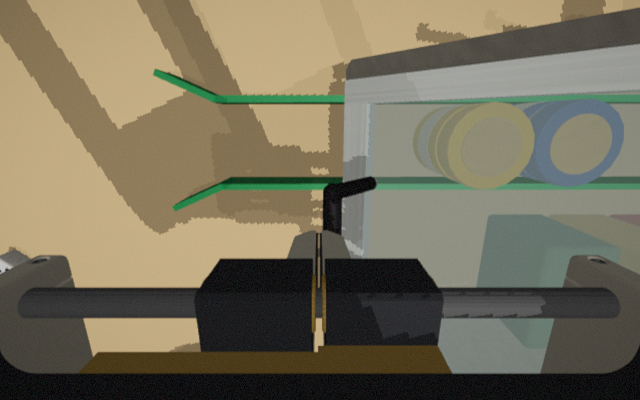

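>>> drive_tool:
  steps:
    - {"tx": 0,"ty": 0,"tz": 0.004,"turn": 0,"jaw": 0}
    - {"tx": 0,"ty": 0,"tz": 0.007,"turn": 0,"jaw": 0}
    - {"tx": 0,"ty": 0,"tz": 0.007,"turn": 0,"jaw": 0}

```text
t: 34.35
tool_pos: [0.5855, 0.1074, 0.0885]
orientation: [0.55, 3.092, 0.0]
force: [-3.2, 0.8, 7.7]
opening: 0.0004
```

>>> drive_tool:
  steps:
    - {"tx": 0,"ty": 0,"tz": -0.02,"turn": 0,"jaw": 0}
    - {"tx": 0,"ty": 0,"tz": -0.1,"turn": 0,"jaw": 0}
    - {"tx": 0,"ty": 0,"tz": -0.25,"turn": 0,"jaw": 0}
    - {"tx": 0,"ty": -0.1,"tz": -0.4,"turn": 0,"jaw": 0}
    - {"tx": 0,"ty": -0.2,"tz": -0.5,"turn": 0,"jaw": 0}
    - {"tx": 0,"ty": -0.2,"tz": -0.5,"turn": 0,"jaw": 0}
    - {"tx": 0,"ty": -0.2,"tz": -0.5,"turn": 0,"jaw": 0}

```text
t: 35.05
tool_pos: [0.5651, 0.0504, 0.2387]
orientation: [0.552, 3.09, 0.001]
force: [-0.5, 0.8, -0.7]
opening: 0.0003
```

```bash
python3 - <<'E'
from h import *
st(); c,p,d=snap("wrist","wrist28.png"); snap("side","side28.png"); snap("scene","scene28.png"); st()
X=pts(c,d); r=w2c(X); m=(hsv(p)[...,2]<70)&(d>0)&(X[...,2]>.082)&(X[...,2]<.13)&(abs(r[...,1]+.055)<.045)&(abs(r[...,0]+.02)<.03)
if m.any(): print(m.sum(),np.percentile(r[m],[1,50,99],axis=0),np.percentile(X[m][:,2],[5,50,95]))
E
```

```text
t 35.05 tcp [0.5651 0.0504 0.2387] cup [-0.0817 -0.0577] yawY 69.76 F [-0.49  0.84 -0.69] open 0.0003
t 35.2 tcp [0.5636 0.0515 0.2354] cup [-0.0812 -0.056 ] yawY 69.87 F [-0.87  0.02 -0.07] open 0.0007
646 [[-0.02058271 -0.09118366]
 [-0.01582845 -0.05392122]
 [-0.00860045 -0.02040646]] [0.08410048 0.08791284 0.08956282]
```

View pics/wrist28.png

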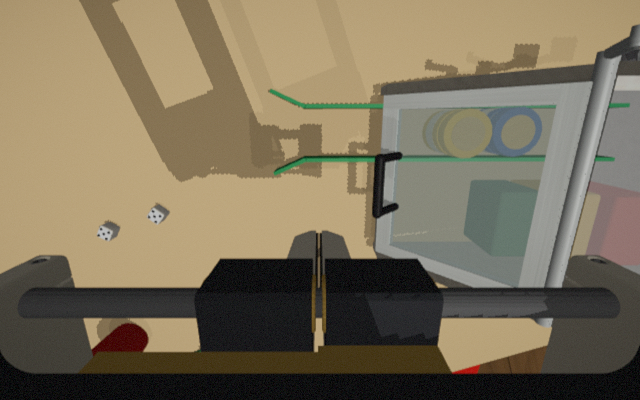

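View pics/scene28.png

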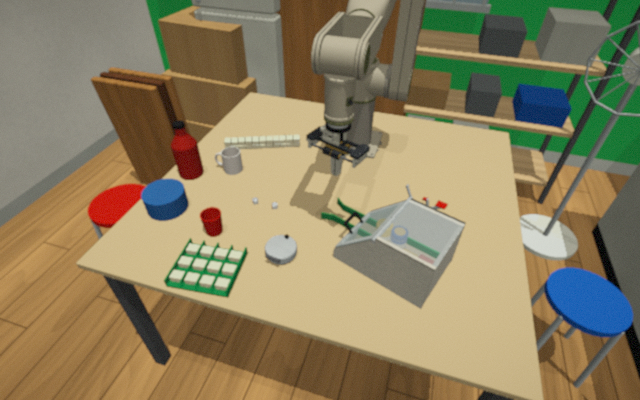

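The pictures show the door shut with the bar back at its first height. Both tins stand inside (wrist 465,133 and 515,130), and the dice, cup, mug and ashtray look unmoved. I'm handing in.

```bash
python3 - <<'E'
from h import *
print(robot.close_job())
E
```

```text
the job is handed in; nothing more can be done
None
```

I handed in the job at about 35 s. Both tins on the table, blue and yellow, are upright inside the cupboard with the door shut; red and green were absent.

- **Door up:** I raised it by its handle past the catch. It then stood locked by itself.
- **Tins:** I slid each tin along the table in a light grip into the lane, then pushed both home with the open finger.
    - Before the door came down, yellow's middle was about 87 mm behind the front, against the roughly 80 mm needed, with blue in contact behind it.
    - The wrist had to go as near the raised door's edge as it could for the last push. It may have touched the edge lightly; no force showed, and the door read the same position afterwards.
- **Door down:** I pressed the red pad with about 2 N, and the door sank slowly without slamming. I then pressed the handle shut with about 8 N.

**Last checks:** After I let go, the top of the handle bar read 88–90 mm, as at the start with the door shut. Both tins are visible upright through the clear door, and nothing is touching the robot. The dice, dice cup, mug and ashtray look unmoved in the final pictures; I did not measure them again. No check failed or disagreed.

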